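# Stow the loose parts in the repair box

## Robot

A 7-joint arm with a two-finger parallel gripper is mounted at the origin on the work surface. World frame = base frame: x ahead of the robot, y to its left, z up, the work surface at z = 0. Lengths are in m, angles in rad, forces in N, time in s.
With the tool pointing down it reaches from about 0.35 to 0.9 m from the base axis. Payload 8.1 kg.
Tool frame: the origin (TCP) lies between the finger pads; the fingertips stand 25 mm ahead of it and the grasp point (between the pads) lies 6 mm ahead of it; z points along the fingers, y is the line along which they close (so a half turn about z gives the same grasp; the last joint's range is limited). The gripper opens to 92 mm and grips with 3 to 60 N. Pads are 19 mm wide; open, the fingers measure 130 mm over their backs; the gripper's body (75 mm by 190 mm) begins 47 mm behind the grasp point.
Start: joints at [-1.34, 0.434, 0.025, 1.573, -0.012, 1.134, -0.075], TCP at [0.205, 0.591, 0.252] pointing down, gripper open.
Joint ranges: [-2.62, 2.62], [-0.44, 2.09], [-1.27, 1.32], [0.08, 2.57], [-1.32, 4.46], [0.12, 2], [-2.74, 2.74]. Speed limits (rad/s): [2.22, 2.22, 3.01, 3.01, 3.14, 3.14, 3.14].

## Interface

Orientations are given as a rotation vector (axis times angle).
In Python, from station import get_obs, snapshot, get_calibration, hand_in gives the robot as it stands. The module is installed in compiled form; this text tells all that it offers.
- The arm moves only by the shell command python3 -m jog 'ROWS' [FORCE]. ROWS is JSON, one flat list of numbers, 5 for each row, row after row: the finger opening in mm, from 0 to 91.8, then the shift along the tool's x, y, z in units of 0.8 m (1.0 is 0.8 m), then the turn about the tool's z in units of pi rad (1.0 is pi rad). In form: [jaw, tx, ty, tz, spin, jaw, tx, ty, tz, spin, ...]. A call has 1 to 20 rows; each row shifts and turns the commanded pose from where the row before left it, along the tool's axes as they then stand; what a row does not reach is not made up. A row lasts 1/8 s, in which the tool goes at most 62.5 mm and 10.7 degrees, less where a joint would pass 70% of its speed; a pose out of reach is approached as far as the arm can. A call with a number of a shift or a turn outside -1 to 1 is refused whole. A call with a gripper value outside its range is refused whole. The fingers move at their own pace and stop on an object; FORCE is the grip in N (left out, the last holds). Time passes only in rows, so rows that do not move let the fingers close. It gives the time, the measured TCP pose, the force, the opening and the grip force at its end, in the units of the state.
- get_obs(): the state, without advancing time (a new reading comes with each control period).
- snapshot(name): name is "scene" or "top" or "wrist"; returns the picture (420x560x3 uint8, red, green, blue); there is no depth.
- get_calibration(name): a dict with "fx", "fy", "cx", "cy" (pixels), "k1" (the pictures are not rectified: a ray, as slopes to the right and down, at radius r is drawn at 1 + k1 r^2 times it, then the intrinsics apply), "pose" (4x4, takes a point from camera to world coordinates). Camera axes: x right, y up, looking along -z (the intrinsics and any distortion apply to the point x, -y, -z); pixel columns grow to the right and rows downward; lengths in m; the calibration is good to about 2 mm. A picture is of the moment at which its call begins: read the wrist's pose just before it. get_calibration takes no time and is no camera call; for the wrist camera it gives the pose at the moment of the call.
- hand_in(): hands the job in; it is judged then, once.
The state is a dict: "time": time; "q": joint angles; "dq": joint speeds; "tau": joint torques, N m; "ee_pos": TCP position; "orientation": TCP orientation; "ft_force": force on the tool from outside, world axes, zero at the start; "wrist_torque": the same for the moment, N m; "width": finger opening in m; "grip_force": force on a finger pad.
Only numpy, scipy, OpenCV 4.12 (cv2) and the standard library are available. Lean on these libraries where they do the work, as an engineer would, in place of code of your own. Each camera call takes 0.05 s, during which the arm holds its last target. There are 200 camera calls.

## Task

Pack the open black repair box: stand the square white parts cup, which lies on its side, mouth up and drop it fully home into the large pocket. Drop the hex nut to the bottom of the small pocket and the round brass adaptor into the cup, one item at a time. Leave the tyre lever, spoke wrench and pump gauge on the tray where they are.

Things in the scene. Friction and masses are not known exactly. Their poses are not given: they have to be found in the camera images.
- cup: Open-topped square white plastic cup, 46 x 46 mm outside, 56 mm tall, walls and bottom 4 mm, about 60 g. Origin: centre of the underside of its bottom; z points from bottom to mouth, x and y are normal to its sides. Starts lying on a side, mouth roughly (within 40 degrees) towards the robot. Seated in its pocket it stands 18 mm proud of the box.
- nut: Plain steel hexagon wheel nut, 30 mm across flats (34.6 mm across corners), 26 mm tall, lying flat on the tray, about 120 g. Origin: centre of its underside; z up; its x axis is normal to a pair of flats.
- nut_center (a point): Centre of the nut, 13 mm above its underside.
- adaptor: Round stepped brass valve adaptor standing on its wide end on the tray: 34 mm tall, 22 mm diameter up to 14 mm, 18 mm diameter above that; about 70 g. Origin: centre of its underside; z up to its narrow end.
- adaptor_center (a point): Centre of the adaptor, 17 mm above its underside.
- tray: Grey plastic tray on rubber feet, fixed, 300 mm (its x) x 400 mm (its y); rim 26 mm above the shelf, 4 mm thick. Origin: on the shelf under its centre. Cup, nut and adaptor lie in a row along y in the half nearer the robot, in any order; the three bystanders in the farther half.
- tray_floor (a point): Centre of the tray's inner floor, 10 mm above the shelf.
- kit: Black plastic box, fixed, 100 mm (its x) x 150 mm (its y), 46 mm tall, with two square pockets 38 mm deep, open at the top, side by side along y, sides parallel to its axes. Its open lid slopes from the top edge down to the shelf on the +x side, ending 150 mm from the centre. Origin: on the shelf under the block's centre.
- cup_pocket (a point): Centre of the floor of the large pocket (52 x 52 mm), 8 mm above the shelf, at y = +35 mm in the box frame.
- nut_pocket (a point): Centre of the floor of the small pocket (40 x 40 mm), 8 mm above the shelf, at y = -35 mm in the box frame.
- tyre_lever: Bystander: orange plastic tyre lever, flat bar about 127 x 20 x 7 mm lying along its y. Origin on its underside.
- spoke_wrench: Bystander: chrome spoke wrench, disc 34 mm diameter, 8 mm thick. Origin: centre of its underside.
- pump_gauge: Bystander: black round pump gauge, 52 mm diameter, 28 mm tall, with a stub and a push button at its sides. Origin: centre of its underside.
There are look-alikes about, which are no part of the job. Of the things shaped like the adaptor, the brass one is meant.

How it is judged:
At the end, for the whole second after the job is handed in: Cup mouth up on the large pocket's floor (6 mm off-centre, 4 mm height, 0.1 rad tilt at most); nut in the small pocket (centre within 13 mm of its axis, under 22 mm above its floor); adaptor in the cup (centre 3 to 30 mm above its underside, within 19 mm of its axis in x and y); all at rest (horizontal distance between cup and cup_pocket below 0.006 m and z of cup in the frame of cup_pocket between -0.004 and 0.004 m and angle between cup's own z axis and vertical below 0.1 rad and horizontal distance between nut_center and nut_pocket below 0.013 m and z of nut_center in the frame of nut_pocket below 0.022 m and x of adaptor_center in the frame of cup between -0.019 and 0.019 m and y of adaptor_center in the frame of cup between -0.019 and 0.019 m and z of adaptor_center in the frame of cup between 0.003 and 0.03 m and linear speed of each of cup, nut, adaptor below 0.02 m/s); the robot touches nothing.
It fails at once if the tyre lever is moved more than 20 mm (distance of tyre_lever from where it was at the start of the episode above 0.02 m).
It fails at once if the spoke wrench is moved more than 20 mm (distance of spoke_wrench from where it was at the start of the episode above 0.02 m).
It fails at once if the pump gauge is moved more than 20 mm (distance of pump_gauge from where it was at the start of the episode above 0.02 m).
It also fails if it takes over 72 s, if anything falls off the work surface, if the arm or the gripper's body presses on something with over 40 N, if the wrist force passes 120 N, or if a joint passes its speed limit or range.

## Working session

There is one attempt and no reset: what is moved stays moved. The work goes in short steps, Python scripts to look and compute and a shell command to move; the robot and the scene stay as the last step left them, time stands still between calls to the robot, and variables do not carry over. Pictures are saved under pics/ and viewed, at most 10 in all, crops included, and the job is handed in when it is done.

```bash
mkdir -p pics
cat > h.py <<'E'
import numpy as np, cv2
from station import get_obs, snapshot, get_calibration
from scipy.spatial.transform import Rotation as R
def ray(c,u,v):
    p=cv2.undistortPoints(np.array([[[u,v]]],float),np.array([[c['fx'],0,c['cx']],[0,c['fy'],c['cy']],[0,0,1.]]),np.array([c['k1'],0,0,0.]))[0,0]
    P=np.array(c['pose']); d=P[:3,:3]@np.array([p[0],-p[1],-1.]); return P[:3,3],d
def onz(c,u,v,z):
    o,d=ray(c,u,v); return o+d*(z-o[2])/d[2]
def proj(c,X):
    P=np.array(c['pose']); q=P[:3,:3].T@(np.array(X)-P[:3,3]); a,b=q[0]/-q[2],-q[1]/-q[2]; s=1+c['k1']*(a*a+b*b)
    return c['fx']*a*s+c['cx'],c['fy']*b*s+c['cy']
def save(n,im): cv2.imwrite('pics/'+n+'.png',im[:,:,::-1])
E
python3 - <<'E'
from h import *
o=get_obs(); print({k:np.round(v,3) for k,v in o.items()})
for n in ['top','scene','wrist']:
    c=get_calibration(n); im=snapshot(n); save(n+'0',im); print(n,c['fx'],c['k1'],np.round(c['pose'],3).tolist())
E
```

```text
{'time': np.float64(0.0), 'q': array([-1.34 ,  0.435,  0.025,  1.574, -0.012,  1.134, -0.075]), 'dq': array([ 0.   ,  0.001,  0.   , -0.001, -0.001,  0.001,  0.   ]), 'tau': array([-1.0000e-03, -6.6787e+01,  9.8500e-01, -3.1446e+01, -6.0000e-02,
        4.3000e-02,  0.0000e+00]), 'ee_pos': array([0.205, 0.59 , 0.251]), 'orientation': array([-5.220e-01, -3.098e+00,  2.000e-03]), 'ft_force': array([0.49 , 0.003, 0.059]), 'wrist_torque': array([ 0.024, -0.058,  0.046]), 'grip_force': np.float64(0.0), 'width': np.float64(0.092)}
top 409.3865671720817 -0.09109768078115774 [[-0.015, 0.991, -0.134, 0.463], [-0.999, -0.019, -0.027, -0.03], [-0.029, 0.134, 0.991, 0.872], [0.0, 0.0, 0.0, 1.0]]
scene 471.26953532334255 -0.04636386270106883 [[0.33, -0.737, 0.591, 1.09], [0.944, 0.258, -0.205, -0.188], [-0.002, 0.625, 0.781, 0.758], [0.0, 0.0, 0.0, 1.0]]
wrist 301.935504683171 -0.04390176780865662 [[0.328, -0.904, -0.275, 0.13], [0.945, 0.312, 0.099, 0.615], [-0.004, -0.293, 0.956, 0.383], [0.0, 0.0, 0.0, 1.0]]
```

View pics/top0.png

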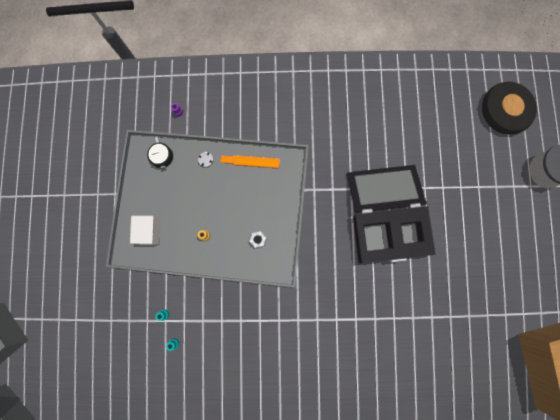

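View pics/scene0.png

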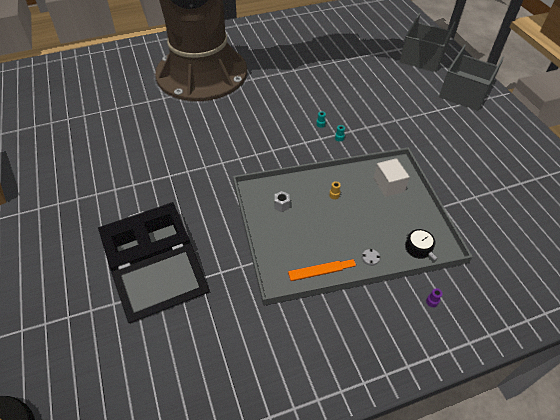

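The top view shows the cup at about (143,230), the brass adaptor at (203,236) and the nut at (258,240). The box pockets are at about (375,237) (large) and (409,232) (small), with the lid on the far side. The scene view agrees. I'll measure both views and take a crop.

Run:
```python
from h import *
ct,cs=get_calibration('top'),get_calibration('scene')
T=cv2.imread('pics/top0.png'); S=cv2.imread('pics/scene0.png')
for n,u,v,z in [('cup',143,230,.056),('ad',203,235,.044),('nut',258,239,.036),('bigpocket',375,238,.03),('small',409,233,.03),('kit corners',355,212,.046),('',427,207,.046),('',434,256,.046),('',359,263,.046),('tray',130,133,.026),('',307,147,.026),('',294,284,.026),('',109,267,.026),('gauge',159,155,.038),('teal',162,315,.02),('teal',172,345,.02)]:
    print(n,np.round(onz(ct,u,v,z),3))
def blobs(im,c,lo,hi,z,box,name):
    h=cv2.cvtColor(im,cv2.COLOR_BGR2HSV); m=cv2.inRange(h,lo,hi); k=np.zeros_like(m); x0,y0,x1,y1=box; k[y0:y1,x0:x1]=m[y0:y1,x0:x1]
    for q in cv2.findContours(k,0,2)[0]:
        if cv2.contourArea(q)>25:
            (a,b),s,t=cv2.minAreaRect(q); print(name,(round(a),round(b)),np.round(s,1),round(t),np.round(onz(c,a,b,z),3))
blobs(T,ct,(10,120,60),(30,255,255),.03,(180,215,225,250),'ad top')
blobs(S,cs,(10,120,60),(30,255,255),.03,(315,170,360,210),'ad scene')
blobs(T,ct,(0,0,150),(180,70,255),.056,(115,200,175,260),'cup top')
blobs(S,cs,(0,0,150),(180,70,255),.056,(365,150,420,200),'cup scene')
blobs(T,ct,(0,0,140),(180,60,255),.036,(240,225,275,255),'nut top')
blobs(S,cs,(0,0,130),(180,60,255),.036,(265,185,300,215),'nut scene')
a=cv2.resize(T[125:290,105:312],None,fx=2.4,fy=2.4,interpolation=cv2.INTER_CUBIC)
b=cv2.resize(T[160:270,340:440],None,fx=2.9,fy=2.9,interpolation=cv2.INTER_CUBIC)
o=np.zeros((600,800,3),np.uint8); o[:a.shape[0],:a.shape[1]]=a; o[:b.shape[0],505:505+b.shape[1]]=b
w=S[145:210,360:425]; w=cv2.resize(w,None,fx=3,fy=3,interpolation=cv2.INTER_CUBIC); o[400:595,0:195]=w
w=cv2.resize(cv2.imread('pics/wrist0.png'),(360,270)); o[325:595,430:790]=w
cv2.imwrite('pics/comp1.png',o)
```

```text
cup [0.539 0.271 0.056]
ad [0.527 0.149 0.044]
nut [0.518 0.037 0.036]
bigpocket [ 0.516 -0.203  0.03 ]
small [ 0.525 -0.274  0.03 ]
kit corners [ 0.569 -0.161  0.046]
 [ 0.576 -0.309  0.046]
 [ 0.476 -0.318  0.046]
 [ 0.466 -0.165  0.046]
tray [0.756 0.319 0.026]
 [ 0.713 -0.068  0.026]
 [ 0.426 -0.035  0.026]
 [0.464 0.354 0.026]
gauge [0.7   0.248 0.038]
teal [0.364 0.24  0.02 ]
teal [0.303 0.218 0.02 ]
ad top (204, 236) [ 9. 11.] 90 [0.528 0.151 0.03 ]
ad scene (335, 190) [ 9.5 16.6] 5 [0.531 0.151 0.03 ]
cup top (141, 229) [28. 24.] 90 [0.541 0.275 0.056]
cup scene (393, 170) [28.6 20.3] 57 [0.539 0.276 0.056]
nut top (261, 240) [29. 26.] 90 [0.517 0.031 0.036]
nut scene (282, 197) [12. 15.] 90 [0.517 0.04  0.036]
```

View pics/comp1.png

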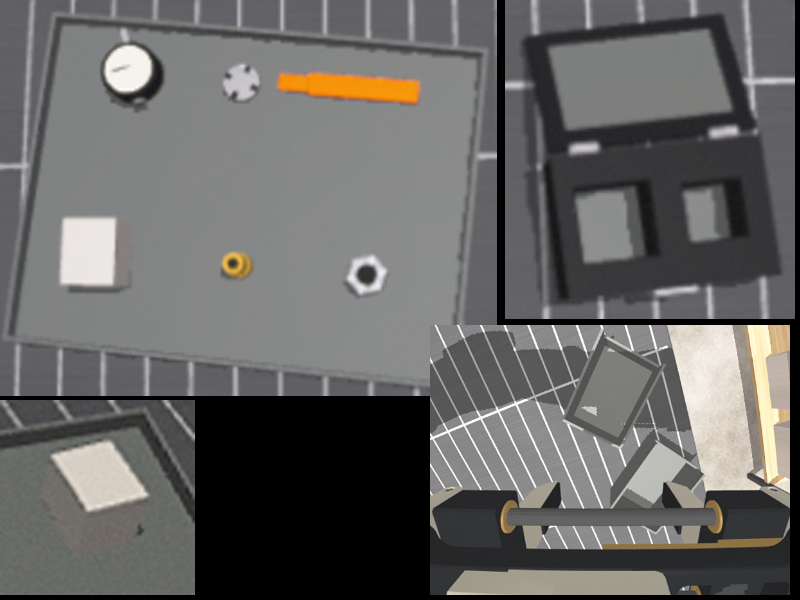

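The composite shows the cup lying square to the tray in the left part, top face about 54x68 px. The adaptor is brass and upright, the nut has corners pointing roughly up and down, and the large pocket is the left one. Top and scene rays agree within a few mm. I'll move the wrist camera over the cup.

```bash
python3 -m jog '[91,-0.0556,-0.0269,0,0, 91,-0.0556,-0.0269,0,0, 91,-0.0556,-0.0269,0,0, 91,-0.0556,-0.0269,0,0, 91,-0.0556,-0.0269,0,0, 91,-0.0556,-0.0269,0,0, 91,-0.0556,-0.0269,0,0, 91,-0.0556,-0.0269,0,0, 91,-0.0556,-0.0269,0,0, 91,0,0,0,-0.0533, 91,0,0,0,-0.0533, 91,0,0,0,0]'
python3 - <<'E'
from h import *
o=get_obs(); print(o['ee_pos'].round(4),o['orientation'].round(3),o['q'].round(2),o['dq'].round(3))
c=get_calibration('wrist'); im=snapshot('wrist'); save('w1',im)
g=cv2.cvtColor(im,cv2.COLOR_RGB2HSV); m=cv2.inRange(g,(0,0,170),(180,60,255))
for q in cv2.findContours(m,0,2)[0]:
    if cv2.contourArea(q)>400:
        p=cv2.approxPolyDP(q,4,True)[:,0]; print(cv2.contourArea(q),p.tolist()); print(np.array([onz(c,*x,.056)for x in p]).round(3).tolist())
E
```

```text
time: 1.65
ee_pos: [0.5195, 0.2761, 0.2515]
orientation: [-0.0, -3.141, 0.0]
ft_force: [-0.2, -0.3, -0.1]
width: 0.0912
grip_force: 0.0
[0.5195 0.2761 0.2515] [-0.    -3.141  0.   ] [-0.64  0.37  0.09  1.67 -0.04  1.1   1.03] [-0.017 -0.     0.015  0.002 -0.01   0.    -0.089]
1334.5 [[193, 408], [189, 403], [187, 408], [178, 406], [175, 400], [173, 405], [161, 405], [162, 398], [157, 402], [152, 396], [146, 403], [118, 409], [123, 412], [110, 418], [27, 414], [26, 419], [190, 419]]
[[0.847, 0.144, 0.056], [0.837, 0.139, 0.056], [0.847, 0.135, 0.056], [0.843, 0.122, 0.056], [0.832, 0.119, 0.056], [0.842, 0.115, 0.056], [0.842, 0.097, 0.056], [0.828, 0.1, 0.056], [0.836, 0.092, 0.056], [0.825, 0.086, 0.056], [0.839, 0.075, 0.056], [0.853, 0.03, 0.056], [0.859, 0.036, 0.056], [0.873, 0.014, 0.056], [0.874, -0.121, 0.056], [0.885, -0.126, 0.056], [0.869, 0.137, 0.056]]
743.5 [[275, 332], [314, 336], [318, 313], [285, 313]]
[[0.71, 0.265, 0.056], [0.716, 0.316, 0.056], [0.68, 0.32, 0.056], [0.68, 0.278, 0.056]]
526.5 [[248, 316], [260, 332], [279, 323], [277, 312]]
[[0.685, 0.231, 0.056],
[... 4101 characters left out ...]
, [0.365, 0.108, 0.056], [0.364, 0.139, 0.056], [0.437, 0.141, 0.056], [0.365, 0.143, 0.056], [0.365, 0.173, 0.056], [0.44, 0.176, 0.056], [0.366, 0.177, 0.056], [0.364, 0.207, 0.056], [0.445, 0.21, 0.056], [0.365, 0.211, 0.056], [0.361, 0.237, 0.056], [0.36, 0.211, 0.056], [0.332, 0.211, 0.056], [0.362, 0.205, 0.056], [0.361, 0.178, 0.056], [0.331, 0.174, 0.056], [0.36, 0.174, 0.056], [0.362, 0.144, 0.056], [0.33, 0.139, 0.056], [0.36, 0.14, 0.056], [0.362, 0.11, 0.056], [0.329, 0.106, 0.056], [0.36, 0.106, 0.056], [0.36, 0.074, 0.056], [0.328, 0.071, 0.056], [0.36, 0.071, 0.056], [0.36, 0.04, 0.056], [0.326, 0.037, 0.056], [0.354, 0.038, 0.056], [0.362, 0.031, 0.056], [0.36, 0.005, 0.056]]
```

View pics/w1.png

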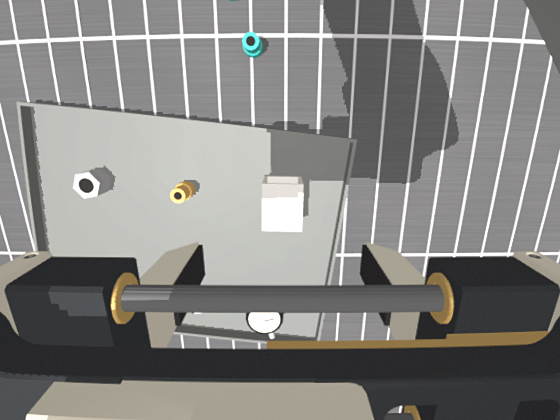

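The wrist view shows all three items: nut at about (88,185), adaptor at (180,193) and cup top face at about (262–303, 188–231), mouth toward the robot (image up). Next I'll refine these with edge profiles.

Run:
```python
from h import *
c=get_calibration('wrist'); im=cv2.imread('pics/w1.png'); g=cv2.cvtColor(im,cv2.COLOR_BGR2GRAY); h=cv2.cvtColor(im,cv2.COLOR_BGR2HSV)
print('col268',g[172:236,268].tolist()); print('col298',g[172:236,298].tolist())
for r in (198,225): print('row',r,g[r,254:312].tolist())
def cont(m,off):
    q=max(cv2.findContours(m,0,2)[0],key=cv2.contourArea); return q+np.array(off)
q=cont(cv2.inRange(g[180:240,250:315],222,255),(250,180)); p=cv2.minAreaRect(q); b=cv2.boxPoints(p); print('cup',p); B=np.array([onz(c,*x,.056) for x in b]); print(B.round(4).tolist(),B.mean(0).round(4))
q=cont(cv2.inRange(h[175:210,165:205],(10,110,50),(35,255,255)),(165,175)); p=cv2.minAreaRect(q);print('ad',p,cv2.boundingRect(q))
q=cont(cv2.inRange(g[165:205,68:112],215,255),(68,165)); p=cv2.approxPolyDP(cv2.convexHull(q),2,True)[:,0]; N=np.array([onz(c,*x,.036) for x in p]); print('nut',p.tolist(),N.round(4).tolist(),N.mean(0))
a=cv2.resize(im[165:240,60:120],(480,600),interpolation=cv2.INTER_CUBIC); b2=cv2.resize(im[165:240,160:200],(320,600),interpolation=cv2.INTER_CUBIC); cv2.imwrite('pics/c2.png',np.hstack([a,b2]))
print(np.array(c['pose'])[:3,3])
```

```text
col268 [205, 207, 191, 137, 191, 235, 233, 231, 231, 232, 223, 196, 229, 229, 228, 227, 229, 228, 226, 227, 226, 227, 227, 228, 226, 227, 252, 255, 255, 255, 255, 255, 255, 255, 255, 255, 255, 255, 255, 255, 255, 255, 255, 255, 255, 255, 255, 255, 255, 255, 255, 255, 255, 255, 255, 255, 255, 255, 255, 237, 198, 198, 197, 196]
col298 [126, 127, 123, 126, 146, 184, 183, 179, 178, 177, 172, 174, 208, 230, 229, 228, 228, 228, 227, 227, 244, 255, 255, 255, 255, 255, 255, 255, 255, 255, 255, 255, 255, 255, 255, 255, 255, 255, 255, 255, 255, 255, 255, 255, 255, 255, 255, 255, 255, 255, 255, 255, 255, 255, 255, 255, 255, 255, 255, 255, 207, 192, 196, 197]
row 198 [201, 201, 199, 201, 203, 201, 201, 216, 245, 253, 250, 248, 250, 252, 252, 252, 252, 252, 252, 252, 252, 252, 255, 255, 255, 255, 255, 255, 255, 255, 255, 255, 255, 255, 255, 255, 255, 255, 255, 255, 255, 255, 255, 255, 255, 255, 255, 255, 255, 217, 121, 120, 123, 124, 162, 195, 199, 198]
row 225 [199, 198, 198, 198, 198, 199, 197, 227, 255, 255, 255, 255, 255, 255, 255, 255, 255, 255, 255, 255, 255, 255, 255, 255, 255, 255, 255, 255, 255, 255, 255, 255, 255, 255, 255, 255, 255, 255, 255, 255, 255, 255, 255, 255, 255, 255, 255, 255, 241, 197, 194, 199, 195, 197, 197, 197, 198, 197]
cup ((282.0, 207.5), (47.0, 42.0), 90.0)
[[0.5121, 0.2512, 0.056], [0.5122, 0.2978, 0.056], [0.568, 0.2987, 0.056], [0.5679, 0.2499, 0.056]] [0.5401 0.2744 0.056 ]
ad ((185.7054443359375, 188.695556640625), (17.027057647705078, 15.690224647521973), 50.710594177246094) (175, 181, 20, 19)
nut [[88, 172], [99, 183], [96, 196], [83, 198], [73, 188], [74, 175]] [[0.501, 0.0444, 0.036], [0.5144, 0.0556, 0.036], [0.5304, 0.049, 0.036], [0.5328, 0.0321, 0.036], [0.5203, 0.0219, 0.036], [0.5044, 0.0264, 0.036]] [0.51721639 0.03821818 0.036     ]
[0.44040494 0.27538931 0.38381664]
```

View pics/c2.png

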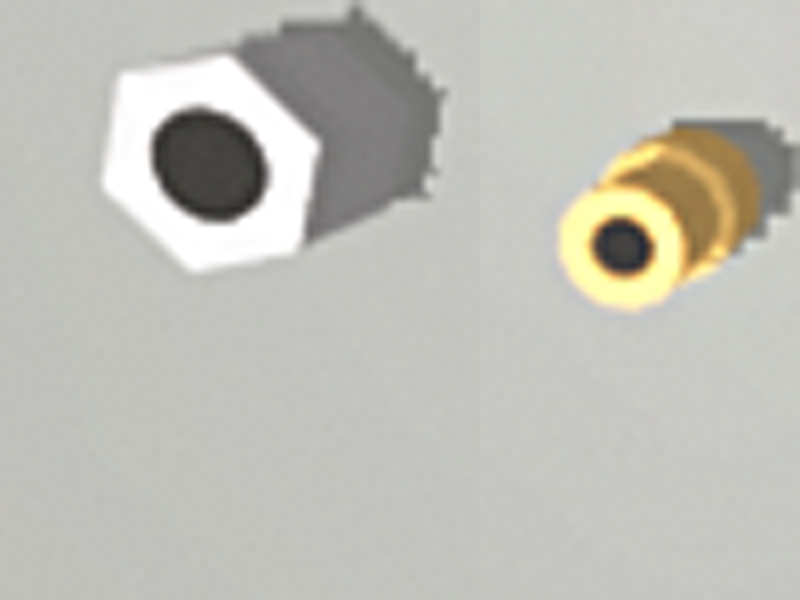

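The nut centre is (0.517, 0.038), with vertex radius 17.3 mm as it should be and flats facing 69°. The adaptor's top ring is at (177.8,195.8). The cup spans x 0.512–0.568 and y 0.251–0.298, which matches 56x46 mm. I'll descend over its mouth end and pinch it lightly so that it can pivot.

```bash
python3 -m jog '[66,-0.003,-0.002,0.05,0, 66,0,0,0.05,0, 66,0,0,0.05,0, 66,0,0,0.05,0, 66,0,0,0.04,0, 66,0,0,0.0225,0, 66,0,0,0,0, 40,0,0,0,0, 40,0,0,0,0, 40,0,0,0,0, 40,0,0,0,0, 40,0,0,0,0]' 3
python3 - <<'E'
from h import *
c=get_calibration('wrist'); P=onz(c,177.75,195.75,.044); print('ad by now-cam (ignore)',P.round(3))
E
```

```text
time: 3.2
ee_pos: [0.5225, 0.2751, 0.0423]
orientation: [-0.002, 3.14, 0.001]
ft_force: [1.4, 1.6, 4.6]
width: 0.0461
grip_force: 3.0
ad by now-cam (ignore) [0.477 0.227 0.044]
```

```bash
python3 -m jog '[40,-0.0052,0,-0.0068,0, 40,-0.0052,0,-0.0068,0, 40,-0.0068,0,-0.0052,0, 40,-0.0068,0,-0.0052,0, 40,-0.0079,0,-0.0033,0, 40,-0.0079,0,-0.0033,0, 40,0,0,0,0]' 3
python3 - <<'E'
from h import *
im=snapshot('scene'); w=snapshot('wrist')
a=cv2.resize(im[100:250,310:450],(560,600),interpolation=cv2.INTER_CUBIC); b=cv2.resize(w[150:420,225:345],(240,540)); b=np.vstack([b,np.zeros((60,240,3),np.uint8)])
save('c3',np.hstack([a,b]))
E
```

```text
time: 4.08
ee_pos: [0.5545, 0.2747, 0.0664]
orientation: [-0.001, 3.141, 0.0]
ft_force: [-0.1, 0.4, -1.0]
width: 0.0458
grip_force: 3.0
```

View pics/c3.png

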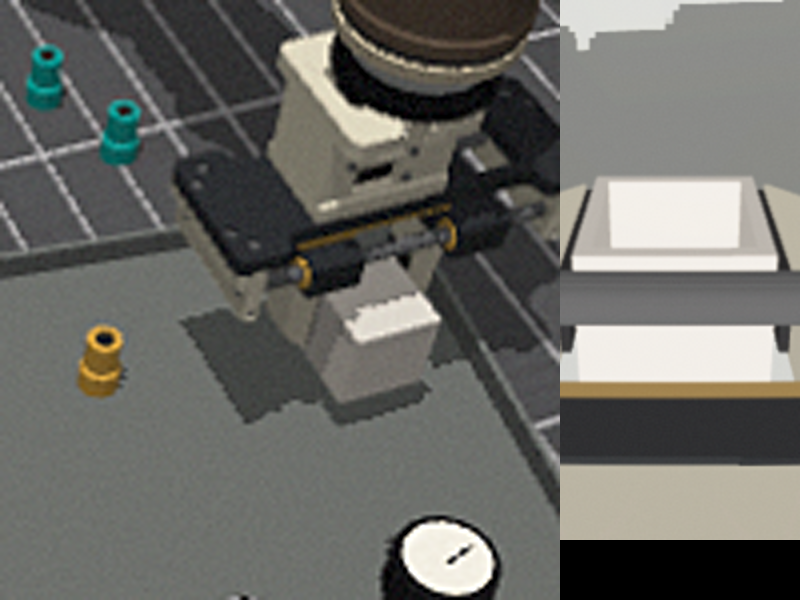

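The wrist crop shows the mouth ring foreshortened as at the start, and the shadow is detached. So the cup was lifted level and the pads hold it in torsion. I'll use a fixed edge, the front top edge of the box, to rotate it in the grasp. First I'll carry it there and measure the box with the wrist camera.

```bash
python3 -m jog '[40,0,0,-0.03,0, 40,0,0,-0.05,0, 40,0,0,-0.05,0, 40,0,0,-0.05,0, 40,0,0,-0.05,0, 40,0.015,-0.04,0,0, 40,0.015,-0.055,0,0, 40,0,-0.055,0,0, 40,0,-0.055,0,0, 40,0,-0.055,0,0, 40,0,-0.055,0,0, 40,0,-0.055,0,0, 40,0,-0.055,0,0, 40,0,-0.055,0,0, 40,0,-0.055,0,0, 40,0,-0.055,0,0, 40,0,-0.04,0,0, 40,0,0,0,-0.019, 40,0,0,0,0]' 10
python3 - <<'E'
from h import *
c=get_calibration('wrist'); im=snapshot('wrist'); save('w2',im); print(get_obs()['q'].round(2))
import pickle; pickle.dump(c,open('w2.pkl','wb'))
E
```

```text
time: 6.55
ee_pos: [0.5299, -0.2292, 0.2499]
orientation: [0.094, -3.14, -0.001]
ft_force: [-0.1, -0.9, -0.0]
width: 0.046
grip_force: 10.0
[ 0.12  0.36  0.26  1.71 -0.1   1.08  2.05]
```

View pics/w2.png

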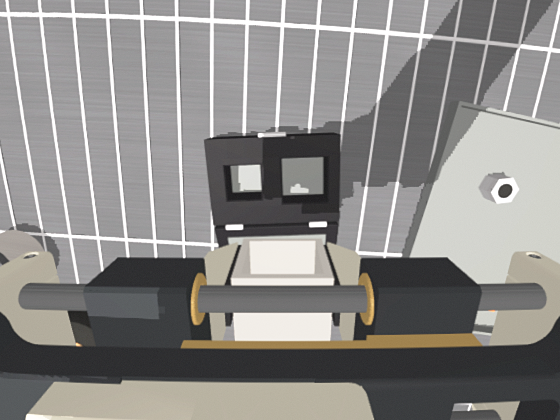

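The wrist view shows the box with front edge from (207,139) to (340,134) and hinge edge at about row 223, small pocket floor at about (246,178) and large at (303,174). The cup is held level above the hinge side.

Run:
```python
from h import *; import pickle
c=pickle.load(open('w2.pkl','rb')); im=cv2.imread('pics/w2.png'); g=cv2.cvtColor(im,cv2.COLOR_BGR2GRAY)
for r in (150,165,205,215):
    row=g[r,195:352].astype(int); d=np.where(row<50)[0]; l,r_=195+d[0],195+d[-1]; print(r,l,r_,onz(c,l-.5,r,.046).round(4),onz(c,r_+.5,r,.046).round(4))
for u in (220,240,305,325):
    col=g[115:232,u].astype(int); d=np.where(col<50)[0]; print('front',u,115+d[0],onz(c,u,115+d[0]-.5,.046).round(4),onz(c,u,115+d[0]-.5,0).round(4), 'back',g[212:236,u].tolist())
for box,n in (((225,155,270,200),'small'),((276,150,332,200),'large')):
    x0,y0,x1,y1=box; m=cv2.inRange(g[y0:y1,x0:x1],75,255); q=max(cv2.findContours(m,0,2)[0],key=cv2.contourArea)+np.array([x0,y0]); p=cv2.approxPolyDP(q,3,True)[:,0]
    print(n,p.tolist(),np.array([onz(c,*x,.008)[:2] for x in p]).round(4).tolist())
print('cam',np.array(c['pose'])[:3,3].round(3))
```

```text
150 263 338 [ 0.4876 -0.2549  0.046 ] [ 0.4825 -0.1713  0.046 ]
165 224 338 [ 0.5067 -0.2978  0.046 ] [ 0.499  -0.1694  0.046 ]
205 303 338 [ 0.5479 -0.2059  0.046 ] [ 0.5453 -0.1642  0.046 ]Traceback (most recent call last):
  File "<stdin>", line 4, in <module>
IndexError: index 0 is out of bounds for axis 0 with size 0
```

Run:
```python
from h import *; import pickle
c=pickle.load(open('w2.pkl','rb')); im=cv2.imread('pics/w2.png'); g=cv2.cvtColor(im,cv2.COLOR_BGR2GRAY)
print(g[150,200:215].tolist(),g[150,332:346].tolist(),g[130:142,220].tolist(),g[126:140,325].tolist())
for r in (150,170,200,215):
    d=np.where(g[r,195:352]<85)[0]; l,r_=195+d[0],195+d[-1]; print(r,l,r_,onz(c,l-.5,r,.046).round(4),onz(c,r_+.5,r,.046).round(4))
for u in (220,240,305,325):
    d=np.where(g[115:232,u]<85)[0]; print('front',u,115+d[0],onz(c,u,115+d[0]-.5,.046).round(4),onz(c,u,115+d[0]-.5,0).round(4), 'back',g[212:236,u].tolist())
for box,n in (((225,155,270,200),'small'),((276,150,332,200),'large')):
    x0,y0,x1,y1=box; m=cv2.inRange(g[y0:y1,x0:x1],95,255); q=max(cv2.findContours(m,0,2)[0],key=cv2.contourArea)+np.array([x0,y0]); p=cv2.approxPolyDP(cv2.convexHull(q),3,True)[:,0]
    print(n,p.tolist(),np.array([onz(c,*x,.008)[:2] for x in p]).round(4).tolist())
    print(np.array([onz(c,*x,.046)[:2] for x in p]).round(4).tolist())
print('cam',np.array(c['pose'])[:3,3].round(3))
```

```text
[164, 163, 166, 165, 155, 89, 78, 83, 82, 83, 85, 82, 81, 80, 80] [51, 49, 52, 49, 51, 47, 44, 53, 116, 116, 103, 103, 104, 102] [156, 153, 158, 159, 112, 99, 79, 36, 35, 83, 84, 82] [102, 104, 103, 104, 101, 102, 87, 37, 29, 47, 51, 51, 47, 51]
150 206 339 [ 0.4912 -0.3178  0.046 ] [ 0.4824 -0.1702  0.046 ]
170 208 339 [ 0.5134 -0.3158  0.046 ] [ 0.5045 -0.1677  0.046 ]
200 211 339 [ 0.5483 -0.3126  0.046 ] [ 0.5393 -0.1637  0.046 ]
215 213 338 [ 0.5665 -0.3104  0.046 ] [ 0.5575 -0.1628  0.046 ]
front 220 136 [ 0.4747 -0.3018  0.046 ] [ 0.4779 -0.3109  0.    ] back [75, 72, 74, 72, 74, 75, 74, 74, 74, 74, 75, 75, 70, 50, 35, 42, 52, 64, 57, 58, 59, 59, 57, 59]
front 240 136 [ 0.4734 -0.28    0.046 ] [ 0.4765 -0.2862  0.    ] back [74, 75, 70, 72, 70, 70, 73, 73, 73, 72, 66, 80, 185, 255, 255, 255, 255, 245, 84, 46, 57, 59, 57, 55]
front 305 133 [ 0.466  -0.2097  0.046 ] [ 0.4681 -0.2062  0.    ] back [42, 50, 66, 67, 68, 66, 68, 69, 68, 64, 50, 41, 42, 54, 65, 58, 60, 57, 61, 57, 57, 56, 102, 177]
front 325 133 [ 0.4647 -0.188   0.046 ] [ 0.4666 -0.1816  0.    ] back [49, 66, 65, 68, 67, 68, 65, 61, 68, 170, 255, 255, 255, 255, 255, 90, 50, 54, 59, 58, 55, 72, 125, 166]
small [[259, 164], [261, 190], [233, 191], [230, 166]] [[0.5092, -0.2607], [0.5422, -0.2569], [0.5456, -0.2925], [0.5138, -0.2967]]
[[0.5033, -0.2581], [0.5329, -0.2547], [0.536, -0.2867], [0.5074, -0.2905]]
large [[322, 157], [322, 193], [283, 194], [283, 158]] [[0.4958, -0.1835], [0.5414, -0.179], [0.5457, -0.2287], [0.5, -0.2314]]
[[0.4913, -0.1887], [0.5322, -0.1847], [0.5361, -0.2293], [0.495, -0.2318]]
cam [ 0.451 -0.235  0.382]
```

The box yaw is 5.3° and its centre is about (0.5215, -0.2407). The large pocket is at (0.5185, -0.2063) and the small at (0.5248, -0.2753). Pocket spacing and outline width agree with the given sizes. I'll put the cup in front of the front edge, clear of the latch, with its underside about 8 mm below the box top.

```bash
python3 -m jog '[40,0,0,0,-0.0106, 40,0.05,0.02,0,0, 40,0.05,0.02,0,0, 40,0.045,0.0066,0,0, 40,0,0,0.05,0, 40,0,0,0.05,0, 40,0,0,0.05,0, 40,0,0,0.05,0, 40,0,0,0.025,0, 40,0,0,0,0]' 10
python3 - <<'E'
from h import *
p=get_obs()['ee_pos']; d=p[:2]-[.5215,-.2407]; a=np.radians(5.3); print('box mm',(d@[np.cos(a),np.sin(a)]*1e3).round(1),(d@[-np.sin(a),np.cos(a)]*1e3).round(1),p.round(4))
E
```

```text
time: 7.85
ee_pos: [0.4106, -0.2023, 0.0692]
orientation: [0.15, -3.135, -0.002]
ft_force: [-0.5, -0.3, -0.5]
width: 0.0462
grip_force: 10.0
box mm -106.9 48.5 [ 0.4106 -0.2023  0.0692]
```

```bash
python3 -m jog '[40,-0.007,0,-0.001,0, 40,-0.0072,0,0,0, 40,-0.0039,0,-0.007,0, 40,-0.0039,0,-0.007,0, 40,-0.0056,0,-0.0057,0, 40,-0.0056,0,-0.0057,0, 40,-0.0069,0,-0.0041,0, 40,-0.0069,0,-0.0041,0, 40,0,0,0,0]' 4
python3 -m jog '[40,-0.0077,0,-0.0022,0, 40,-0.0077,0,-0.0022,0, 40,-0.0079,0,-0.0001,0, 40,-0.0079,0,-0.0001,0, 40,0,0,0,0]' 4
python3 - <<'E'
from h import *
p=get_obs()['ee_pos']; d=p[:2]-[.5215,-.2407]; a=np.radians(5.3); print('box mm',(d@[np.cos(a),np.sin(a)]*1e3).round(1),(d@[-np.sin(a),np.cos(a)]*1e3).round(1),p.round(4))
im=snapshot('scene'); w=snapshot('wrist'); save('w3',w); save('s3',im)
a=cv2.resize(im[170:290,80:220],(560,480),interpolation=cv2.INTER_CUBIC); b=cv2.resize(w[150:390,225:345],(240,480))
save('c4',np.hstack([a,b]))
E
```

```text
time: 8.98
ee_pos: [0.4499, -0.1995, 0.0982]
orientation: [-0.148, 3.137, -0.001]
ft_force: [-0.3, -1.1, -0.2]
width: 0.0458
grip_force: 4.0
time: 9.6
ee_pos: [0.4742, -0.197, 0.1015]
orientation: [-0.148, 3.138, -0.0]
ft_force: [-0.3, 0.3, -0.7]
width: 0.0462
grip_force: 4.0
box mm -43.1 47.8 [ 0.4742 -0.197   0.1015]
```

View pics/c4.png

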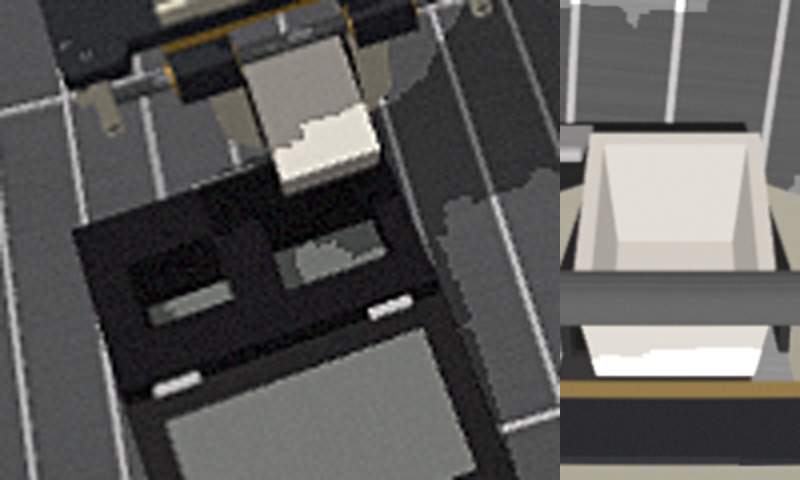

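The mouth now faces mostly up, and the bottom rests on the box front edge at about 75° of turn. I'll finish the turn by pressing it flat on the box top.

```bash
python3 -m jog '[40,-0.0069,0,0.0015,0, 40,-0.0069,0,0.0035,0, 40,0,0,0.0025,0, 40,0,0,0,0]' 4
python3 - <<'E'
from h import *
p=get_obs()['ee_pos']; d=p[:2]-[.5215,-.2407]; a=np.radians(5.3); print('box mm',(d@[np.cos(a),np.sin(a)]*1e3).round(1),(d@[-np.sin(a),np.cos(a)]*1e3).round(1),p.round(4))
c=get_calibration('wrist'); w=snapshot('wrist'); save('w4',w); g=cv2.cvtColor(w,cv2.COLOR_RGB2GRAY); 
for u in (275,290): print(g[195:292:2,u].tolist())
for r in (230,250,270): print(r,g[r,225:345:2].tolist())
for q in [(-23,-23),(23,23)]: pass
E
```

```text
time: 10.2
ee_pos: [0.4847, -0.1962, 0.0955]
orientation: [-0.147, 3.138, -0.0]
ft_force: [-0.2, -1.4, 2.7]
width: 0.0459
grip_force: 4.0
box mm -32.5 47.7 [ 0.4847 -0.1962  0.0955]
[92, 90, 89, 22, 30, 27, 31, 28, 29, 29, 46, 211, 205, 205, 222, 222, 222, 223, 223, 222, 222, 222, 222, 223, 223, 222, 223, 222, 222, 221, 224, 221, 222, 223, 221, 222, 222, 222, 223, 201, 202, 203, 202, 202, 205, 141, 76, 89, 85]
[93, 96, 87, 27, 32, 31, 31, 30, 32, 30, 47, 210, 203, 207, 223, 224, 222, 222, 223, 222, 223, 222, 223, 223, 222, 223, 222, 222, 222, 223, 222, 223, 223, 223, 222, 222, 222, 222, 223, 203, 202, 202, 202, 202, 207, 142, 78, 91, 87]
230 [39, 38, 39, 37, 39, 36, 101, 206, 203, 205, 189, 188, 222, 222, 222, 224, 222, 223, 223, 223, 222, 223, 222, 222, 224, 222, 221, 222, 224, 221, 224, 223, 223, 222, 222, 221, 221, 223, 222, 223, 222, 222, 223, 222, 222, 224, 185, 195, 204, 203, 203, 200, 92, 91, 92, 93, 94, 90, 92, 93]
250 [168, 169, 169, 169, 167, 183, 204, 204, 202, 191, 165, 165, 163, 223, 221, 222, 222, 223, 223, 221, 222, 222, 223, 223, 222, 223, 222, 223, 222, 223, 221, 222, 222, 223, 223, 222, 223, 224, 222, 222, 222, 223, 223, 222, 225, 162, 163, 163, 192, 205, 203, 204, 181, 167, 171, 171, 170, 171, 168, 169]
270 [170, 172, 98, 34, 155, 205, 204, 203, 190, 165, 167, 167, 166, 162, 196, 224, 222, 223, 222, 224, 223, 222, 223, 222, 223, 223, 223, 222, 223, 222, 223, 222, 223, 223, 223, 223, 223, 223, 223, 222, 223, 223, 222, 208, 163, 164, 163, 165, 162, 192, 204, 203, 206, 162, 31, 91, 172, 170, 169, 169]
```

Run:
```python
from h import *
c=get_calibration('wrist'); g=cv2.cvtColor(cv2.imread('pics/w4.png'),cv2.COLOR_BGR2GRAY)
a=np.radians(5.3); X=np.array([np.cos(a),np.sin(a)]);Y=np.array([-np.sin(a),np.cos(a)]); C=[.5215,-.2407]
def bx(u,v,z): d=onz(c,u,v,z)[:2]-C; return (d@X*1e3).round(1),(d@Y*1e3).round(1)
for r in (217,219,222):
    d=np.where(g[r,225:345]>140)[0]; print(r,225+d[0],225+d[-1],end=' ')
    for z in (.096,.099,.102,.105,.108): print(z,bx(225+d[0]-.5,r,z),bx(225+d[-1]+.5,r,z),end=' ')
    print()
print('inner floor line row 272:',[(z,bx(282,272.5,z)) for z in (.05,.055)])
print('front edge of box',bx(275,200.5,.046))
```

```text
217 225 330 0.096 (np.float64(-67.3), np.float64(19.8)) (np.float64(-67.4), np.float64(68.7)) 0.099 (np.float64(-68.3), np.float64(20.4)) (np.float64(-68.4), np.float64(68.2)) 0.102 (np.float64(-69.3), np.float64(21.0)) (np.float64(-69.4), np.float64(67.7)) 0.105 (np.float64(-70.3), np.float64(21.6)) (np.float64(-70.4), np.float64(67.2)) 0.108 (np.float64(-71.3), np.float64(22.2)) (np.float64(-71.4), np.float64(66.7)) 
219 239 329 0.096 (np.float64(-66.3), np.float64(26.2)) (np.float64(-66.4), np.float64(68.3)) 0.099 (np.float64(-67.3), np.float64(26.7)) (np.float64(-67.4), np.float64(67.8)) 0.102 (np.float64(-68.4), np.float64(27.2)) (np.float64(-68.5), np.float64(67.3)) 0.105 (np.float64(-69.4), np.float64(27.6)) (np.float64(-69.5), np.float64(66.8)) 0.108 (np.float64(-70.4), np.float64(28.1)) (np.float64(-70.5), np.float64(66.3)) 
222 239 329 0.096 (np.float64(-64.8), np.float64(26.2)) (np.float64(-64.9), np.float64(68.3)) 0.099 (np.float64(-65.9), np.float64(26.6)) (np.float64(-66.0), np.float64(67.8)) 0.102 (np.float64(-67.0), np.float64(27.1)) (np.float64(-67.1), np.float64(67.3)) 0.105 (np.float64(-68.0), np.float64(27.6)) (np.float64(-68.1), np.float64(66.8)) 0.108 (np.float64(-69.1), np.float64(28.0)) (np.float64(-69.2), np.float64(66.4)) 
inner floor line row 272: [(0.05, (np.float64(-13.2), np.float64(46.3))), (0.055, (np.float64(-15.9), np.float64(46.3)))]
front edge of box (np.float64(-61.3), np.float64(41.9))
```

```bash
cat >> h.py <<'E'
A5=np.radians(5.3); BX=np.array([np.cos(A5),np.sin(A5)]);BY=np.array([-np.sin(A5),np.cos(A5)]); BC=np.array([.5215,-.2407])
def box(p): d=np.array(p)[:2]-BC; return np.array([d@BX,d@BY,p[2]])*1e3
E
python3 - <<'E'
from h import *
c=get_calibration('wrist'); g=cv2.cvtColor(cv2.imread('pics/w4.png'),cv2.COLOR_BGR2GRAY)
def run(r):
    m=g[r,230:340]>=213; i=np.where(m)[0]; return 230+i[0],230+i[-1]
P=[]
for r in (226,240,255,269):
    l,u=run(r); o,d1=ray(c,l-.5,r); _,d2=ray(c,u+.5,r); k=.038/np.linalg.norm(d1-d2); p=o+k*(d1+d2)/2; P.append(box(p)); print(r,l,u,box(p).round(1))
v=P[0]-P[-1]; print('axis elevation deg',np.degrees(np.arctan2(v[2],-v[0])).round(1))
print('TCP',box(get_obs()['ee_pos']).round(1))
E
```

```text
226 248 316 [-53.9  46.3  71.7]
240 250 314 [-42.5  46.3  64.6]
255 252 312 [-29.1  46.3  56.7]
269 254 311 [-16.1  46.6  50.6]
axis elevation deg 29.1
TCP [-32.5  47.7  95.6]
```

The geometry says the cup is turned only about 29° and its corner slipped over the edge onto the box top. I'll lift, back off, and repeat with the contact further up the bottom face.

```bash
python3 -m jog '[40,0,0,-0.03,0, 40,0.0378,0,0,0, 40,0.0378,0,0,0, 40,0,0,0.0215,0, 40,0,0,0.02,0, 40,0,0,0,0]' 10
cat > tilt.py <<'E'
from h import *
def tilt(name):
    c=get_calibration('wrist'); w=snapshot('wrist'); save(name,w); g=cv2.cvtColor(w,cv2.COLOR_RGB2GRAY).astype(int)
    P=[]
    for r in range(200,284,6):
        m=(g[r,225:345]>=213); n,lab,st,_=cv2.connectedComponentsWithStats(m.astype(np.uint8)[None],connectivity=8)
        if n<2: continue
        k=1+np.argmax(st[1:,4]); l,L=225+st[k,0],st[k,2]
        if L<40: continue
        _,d1=ray(c,l-.5,r); o,d2=ray(c,l+L-.5,r); k=.038/np.linalg.norm(d1-d2); P.append(np.r_[r,L,box(o+k*(d1+d2)/2)])
    P=np.array(P); print(P.round(1)); ob=get_obs(); print('TCP',box(ob['ee_pos']).round(1),'F',ob['ft_force'].round(1))
    if len(P)>2: s=np.polyfit(P[:,2],P[:,4],1)[0]; print('elev',np.degrees(np.arctan(-s)).round(1))
E
python3 -c "from tilt import *; tilt('w5')"
```

```text
time: 11.0
ee_pos: [0.4235, -0.2015, 0.0856]
orientation: [0.147, -3.136, -0.001]
ft_force: [-0.6, 0.4, -0.6]
width: 0.0458
grip_force: 10.0
[[224.   40.  -75.5  60.5 -52.1]
 [230.   50.  -90.6  40.3   3.3]
 [260.   59.  -84.8  46.8  41.8]]
TCP [-93.5  47.9  86.2] F [-0.9 -0.6 -0. ]
elev 76.8
```

```bash
python3 -m jog '[40,-0.005,0,0,0, 40,-0.005,0,0,0, 40,0,0,0,0]' 4; python3 -m jog '[40,-0.0025,0,0,0, 40,-0.0025,0,0,0]'; python3 -m jog '[40,-0.0025,0,0,0, 40,-0.0025,0,0,0]'
python3 - <<'E'
from h import *
w=snapshot('wrist'); save('w6',w); print(box(get_obs()['ee_pos']).round(1)); g=cv2.cvtColor(w,cv2.COLOR_RGB2GRAY)
for r in range(206,286,8): print(r,g[r,225:345:3].tolist())
E
```

```text
time: 11.42
ee_pos: [0.4331, -0.201, 0.0867]
orientation: [-0.148, 3.137, -0.0]
ft_force: [-1.4, -0.4, -0.6]
width: 0.0458
grip_force: 4.0
time: 11.68
ee_pos: [0.4364, -0.2006, 0.0864]
orientation: [-0.148, 3.138, 0.0]
ft_force: [0.0, -0.9, -1.5]
width: 0.0458
grip_force: 4.0
time: 11.92
ee_pos: [0.4404, -0.2003, 0.0863]
orientation: [0.148, -3.138, -0.0]
ft_force: [-0.4, -0.2, -0.5]
width: 0.0457
grip_force: 4.0
[-76.7  47.7  86.4]
206 [85, 84, 187, 87, 89, 86, 87, 87, 88, 86, 85, 88, 87, 84, 86, 87, 85, 88, 86, 139, 190, 82, 85, 86, 86, 86, 86, 85, 84, 85, 85, 86, 85, 84, 85, 86, 81, 178, 147, 83]
214 [86, 100, 188, 86, 89, 88, 87, 87, 85, 83, 84, 82, 82, 81, 80, 81, 85, 83, 79, 174, 153, 79, 81, 80, 82, 82, 81, 80, 81, 81, 80, 81, 83, 83, 86, 86, 87, 185, 91, 87]
222 [89, 131, 187, 86, 86, 192, 188, 189, 197, 198, 197, 195, 196, 196, 195, 196, 200, 201, 201, 201, 200, 200, 200, 200, 200, 199, 200, 201, 201, 200, 200, 190, 188, 191, 88, 86, 158, 169, 85, 84]
230 [92, 143, 180, 87, 118, 190, 189, 155, 210, 208, 207, 208, 208, 208, 208, 207, 208, 209, 209, 209, 208, 210, 209, 207, 20
[... 593 characters left out ...]
, 207, 209, 207, 207, 208, 207, 209, 210, 149, 150, 169, 188, 191, 140, 156, 155, 157, 156]
262 [157, 157, 133, 141, 187, 189, 151, 151, 151, 184, 208, 208, 206, 208, 208, 208, 209, 208, 208, 209, 206, 209, 208, 208, 206, 208, 208, 208, 207, 193, 151, 151, 149, 190, 188, 149, 133, 156, 156, 157]
270 [158, 144, 27, 192, 188, 188, 149, 152, 153, 149, 209, 210, 208, 207, 208, 208, 207, 208, 207, 206, 207, 209, 209, 210, 206, 209, 209, 208, 209, 160, 150, 149, 149, 187, 188, 192, 31, 140, 157, 157]
278 [152, 33, 65, 189, 189, 180, 152, 153, 152, 151, 189, 187, 187, 186, 188, 187, 190, 189, 188, 187, 189, 187, 188, 189, 188, 187, 188, 188, 189, 159, 150, 151, 152, 180, 186, 190, 72, 27, 149, 156]
```

```bash
sed -i 's/>=213/>=thr/; s/def tilt(name)/def tilt(name,thr=204)/; s/range(200,284,6)/range(226,284,6)/' tilt.py; python3 -c "from tilt import *; tilt('w7')"
```

```text
[[226.   69.  -98.   46.3  62.5]
 [232.   67.  -93.1  46.3  58.9]
 [238.   65.  -87.8  46.3  55. ]
 [244.   64.  -83.3  46.6  53.5]
 [250.   63.  -78.7  46.3  52. ]
 [256.   61.  -72.6  46.3  47.7]
 [262.   59.  -66.1  46.3  43.1]
 [268.   58.  -60.8  46.7  41.2]]
TCP [-76.9  47.7  86.3] F [ 0.2  0.4 -0.6]
elev 29.5
```

```bash
python3 -m jog '[40,-0.0025,0,0,0, 40,-0.0025,0,0,0, 40,0,0,0,0]'; python3 -c "from tilt import *; tilt('w8')" | tail -3;  python3 -m jog '[40,-0.0025,0,0,0, 40,-0.0025,0,0,0, 40,0,0,0,0]'; python3 -c "from tilt import *; tilt('w9')"
```

```text
time: 12.4
ee_pos: [0.4438, -0.1999, 0.0863]
orientation: [0.147, -3.137, -0.001]
ft_force: [-2.8, 1.1, 3.8]
width: 0.0462
grip_force: 4.0
 [268.   57.  -56.1  46.5  38. ]]
TCP [-73.6  47.8  86.3] F [-4.1 -0.4  2.9]
elev 32.6
time: 12.82
ee_pos: [0.4487, -0.1994, 0.0864]
orientation: [-0.148, 3.138, 0.0]
ft_force: [-1.8, 1.1, 2.7]
width: 0.0458
grip_force: 4.0
[[226.   71.  -91.7  46.4  67. ]
 [232.   69.  -86.9  46.4  63.5]
 [238.   67.  -81.8  46.4  59.9]
 [244.   65.  -76.4  46.4  56.1]
 [250.   63.  -70.7  46.4  52. ]
 [256.   60.  -63.2  46.7  44.9]
 [262.   58.  -56.6  46.8  40.1]
 [268.   57.  -51.2  46.4  38.2]
 [274.   59.  -50.8  46.4  45.5]
 [280.   59.  -47.1  46.5  46.7]]
TCP [-68.7  47.8  86.4] F [-1.7  0.8  2.5]
elev 29.7
```

Contact is now clear (force -3, +4 N) and the cup is turning. The pads sit about 40 mm from the cup bottom, not 45. I'll continue on an arc for that radius, checking as it goes.

```bash
python3 -m jog '[40,-0.0033,0,-0.0032,0, 40,-0.0032,0,-0.0032,0, 40,-0.0046,0,-0.0014,0, 40,-0.0047,0,-0.0014,0, 40,0,0,0,0]'; python3 -c "from tilt import *; tilt('w10',200)"
```

```text
time: 13.5
ee_pos: [0.4617, -0.1984, 0.0939]
orientation: [-0.148, 3.137, -0.0]
ft_force: [-0.4, 0.5, -1.0]
width: 0.0461
grip_force: 4.0
[[226.   72.  -79.4  46.6  76.6]
 [232.   69.  -73.9  46.3  71. ]
 [238.   65.  -66.8  46.3  62.5]
 [244.   61.  -58.7  46.3  52.9]
 [250.   59.  -52.4  46.3  48.2]
 [256.   59.  -48.8  46.3  49.4]
 [262.   61.  -48.   46.3  56.3]
 [268.   61.  -44.5  46.3  57.5]
 [274.   61.  -40.9  46.3  58.7]
 [280.   61.  -37.4  46.3  59.8]]
TCP [-55.8  47.7  93.9] F [ 0.8 -0.  -0.2]
elev 23.4
```

```bash
python3 -m jog '[40,-0.0036,0,0.0012,0, 40,-0.0037,0,0.0012,0, 40,-0.0063,0,0.0003,0, 40,0,0,0,0]'; python3 -c "from tilt import *; tilt('w11',200)"
```

```text
time: 14.05
ee_pos: [0.4722, -0.1973, 0.0914]
orientation: [-0.148, 3.138, -0.0]
ft_force: [0.3, -0.3, -0.6]
width: 0.0458
grip_force: 4.0
[[226.   73.  -69.6  46.4  76.1]
 [232.   67.  -61.4  46.4  63.9]
 [238.   61.  -51.7  46.4  49.3]
 [244.   62.  -49.3  46.7  53.2]
 [250.   63.  -47.1  46.4  57. ]
 [256.   63.  -43.6  46.4  58.1]
 [262.   63.  -40.2  46.4  59.2]
 [268.   63.  -36.7  46.4  60.4]
 [274.   63.  -33.3  46.4  61.5]
 [280.   63.  -29.9  46.5  62.6]]
TCP [-45.2  47.8  91.4] F [ 0.3 -0.  -0.8]
elev 12.2
```

```bash
python3 -m jog '[40,-0.0063,0,0.0015,0, 40,-0.0063,0,0.002,0, 40,0,0,0,0]'; python3 -c "from tilt import *; tilt('w12',200)"
```

```text
time: 14.48
ee_pos: [0.4823, -0.1962, 0.0886]
orientation: [-0.148, 3.138, -0.0]
ft_force: [0.1, 0.0, -0.1]
width: 0.046
grip_force: 4.0
[[226.  106.  -76.5  46.7 119.3]
 [232.   63.  -47.3  46.4  50.9]
 [238.   63.  -43.8  46.5  52. ]
 [244.   63.  -40.4  46.5  53.1]
 [250.   63.  -36.9  46.5  54.2]
 [256.   63.  -33.5  46.5  55.3]
 [262.   63.  -30.   46.5  56.4]
 [268.   63.  -26.6  46.5  57.5]
 [274.   63.  -23.1  46.5  58.7]
 [280.   63.  -19.7  46.5  59.8]]
TCP [-35.1  47.9  88.6] F [-0.9  0.  -0.1]
elev 43.4
```

```bash
python3 -m jog '[40,-0.0063,0,0,0, 40,-0.003,0,0.003,0, 40,0,0,0.003,0, 40,0,0,0,0]'; python3 -c "from tilt import *; tilt('w13',200)"
```

```text
time: 15.02
ee_pos: [0.4894, -0.1957, 0.0839]
orientation: [-0.148, 3.138, -0.0]
ft_force: [0.1, 1.0, -0.5]
width: 0.046
grip_force: 4.0
[[232.  111.  -69.1  46.4 119.9]
 [238.   65.  -38.9  46.3  52.6]
 [244.   65.  -35.5  46.4  53.6]
 [250.   65.  -32.2  46.4  54.7]
 [256.   65.  -28.8  46.4  55.8]
 [262.   65.  -25.5  46.4  56.8]
 [268.   65.  -22.2  46.4  57.9]
 [274.   65.  -18.8  46.4  59. ]
 [280.   63.  -12.6  46.4  55.1]]
TCP [-28.2  47.8  83.8] F [ 1.5  0.1 -0.2]
elev 47.4
```

Run:
```python
from h import *
w=cv2.imread('pics/w13.png'); s=snapshot('scene')[:,:,::-1]
a=cv2.resize(s[170:290,80:220],(560,480),interpolation=cv2.INTER_CUBIC); b=cv2.resize(w[150:390,225:345],(240,480))
cv2.imwrite('pics/c5.png',np.hstack([a,b]))
```

```text
(no output)
```

View pics/c5.png

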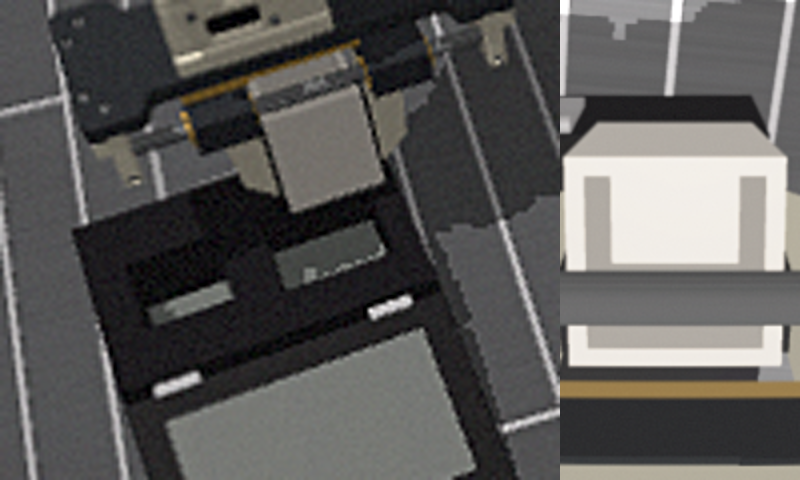

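The cup is nearly upright: near outer wall visible, square rim at rows 228–333 in the wrist picture, about 10° left to turn. I'll press it down flat on the front strip.

```bash
python3 -m jog '[40,0,0,0.003,0, 40,0,0,0.003,0, 40,0,0,0,0]'
cat > rim.py <<'E'
from h import *
def rim(name,thr=225):
    c=get_calibration('wrist'); w=snapshot('wrist'); save(name,w); g=cv2.cvtColor(w,cv2.COLOR_RGB2GRAY).astype(int)
    R=[]
    for r in list(range(215,285))+list(range(313,350)):
        i=np.where(g[r,215:355]>=thr)[0]
        if len(i)>2: R.append((r,215+i[0],215+i[-1],len(i)))
    R=[x for x in R if x[2]-x[1]>85]; n,f=R[0],R[-1]; out=[]
    for r,l,u,k in (R[1],R[-2]):
        o,d1=ray(c,l-.5,r); _,d2=ray(c,u+.5,r); k=.046/np.linalg.norm(d1-d2); out.append(box(o+k*(d1+d2)/2)); print(r,l,u,out[-1].round(1))
    v=out[1]-out[0]; ob=get_obs(); print('rim tilt deg',np.degrees(np.arctan2(v[2],v[0])).round(1),'len',np.linalg.norm(v).round(1),'TCP',box(ob['ee_pos']).round(1),'F',ob['ft_force'].round(1))
E
python3 -c "from rim import *; rim('w14')"
```

```text
time: 15.5
ee_pos: [0.4892, -0.1957, 0.079]
orientation: [-0.148, 3.138, -0.0]
ft_force: [0.8, -0.5, 1.8]
width: 0.046
grip_force: 4.0
243 225 339 [-58.8  46.4 100.1]
338 229 335 [-16.4  46.5 104.6]
rim tilt deg 6.1 len 42.6 TCP [-28.3  47.7  79. ] F [1.3 0.4 2. ]
```

The rim is at z ≈ 102 mm, which is box top plus 56 mm, so the cup is upright on the front strip with its centre about 9 mm robot-side of the pads. I'll release, let it settle, and check before regrasping centred and higher.

```bash
python3 -m jog '[60,0,0,0,0, 60,0,0,0,0, 60,0,0,0,0, 60,0,0,-0.015,0, 60,0,0,-0.015,0, 60,0,0,0,0]'; python3 -c "from rim import *; rim('w15')"
```

```text
time: 16.3
ee_pos: [0.49, -0.196, 0.1046]
orientation: [-0.148, 3.136, -0.001]
ft_force: [-0.4, 0.3, 0.0]
width: 0.0602
grip_force: 0.0
230 236 330 [-53.7  46.5 100.2]
283 239 327 [-24.1  46.6  99.4]
rim tilt deg -1.5 len 29.7 TCP [-27.5  47.7 104. ] F [-0.3  0.1 -0.6]
```

Run:
```python
from h import *
g=cv2.cvtColor(cv2.imread('pics/w15.png'),cv2.COLOR_BGR2GRAY)
c=get_calibration('wrist')
for u in (250,282,310): print(u,g[190:286,u][::2].tolist(), g[312:350,u].tolist())
for r in (225,240,255): print(r,g[r,215:355:2].tolist())
```

```text
250 [58, 35, 36, 29, 120, 185, 183, 182, 180, 182, 182, 181, 182, 182, 182, 183, 182, 181, 182, 193, 241, 240, 240, 237, 174, 178, 178, 177, 175, 177, 175, 177, 176, 177, 176, 178, 177, 177, 176, 177, 175, 176, 175, 175, 177, 177, 179, 170] [97, 67, 59, 60, 63, 64, 61, 62, 59, 63, 62, 62, 60, 62, 61, 59, 62, 61, 61, 51, 44, 53, 67, 69, 59, 56, 56, 56, 88, 126, 136, 133, 134, 136, 135, 136, 112, 66]
282 [84, 33, 33, 29, 114, 185, 182, 183, 184, 181, 182, 182, 183, 182, 182, 183, 181, 182, 180, 191, 241, 240, 240, 239, 239, 239, 240, 240, 240, 240, 240, 239, 240, 240, 237, 180, 182, 181, 182, 181, 181, 182, 182, 182, 182, 182, 181, 176] [101, 68, 58, 60, 60, 60, 61, 61, 62, 61, 59, 62, 62, 60, 63, 64, 60, 54, 88, 222, 255, 255, 255, 255, 255, 102, 45, 55, 85, 125, 137, 136, 135, 134, 136, 136, 114, 68]
310 [45, 32, 31, 29, 111, 186, 182, 183, 181, 183, 182, 182, 181, 182, 183, 180, 183, 183, 181, 192, 242, 240, 239, 240, 241, 242, 240, 240, 237, 237, 236, 233, 231, 231, 226, 178, 181, 183, 182, 183, 183, 182, 181, 181, 183, 182, 182, 175] [97, 67, 59, 61, 62, 60, 63, 63, 62, 60, 61, 63
[... 443 characters left out ...]
00, 100, 99]
240 [42, 44, 39, 40, 44, 40, 40, 31, 31, 29, 100, 247, 240, 240, 238, 175, 176, 175, 175, 176, 234, 240, 240, 239, 240, 240, 239, 240, 239, 240, 240, 240, 240, 240, 240, 239, 239, 240, 240, 240, 240, 240, 239, 240, 240, 240, 239, 241, 220, 171, 175, 175, 174, 173, 242, 239, 240, 243, 169, 158, 160, 159, 160, 159, 160, 160, 161, 159, 162, 162]
255 [180, 181, 183, 112, 34, 41, 41, 39, 33, 34, 39, 231, 241, 238, 240, 196, 175, 176, 176, 174, 222, 241, 239, 240, 239, 239, 240, 239, 240, 240, 239, 239, 240, 240, 240, 239, 240, 239, 239, 240, 239, 239, 240, 239, 240, 239, 240, 242, 196, 172, 174, 175, 171, 210, 241, 239, 241, 217, 160, 163, 55, 36, 41, 36, 86, 182, 181, 181, 181, 179]
```

Run:
```python
from h import *
c=get_calibration('wrist'); print('near rim',box(onz(c,282,228.3,.102)).round(1),'near foot',box(onz(c,282,198,.046)).round(1),box(onz(c,250,228.3,.102)).round(1),box(onz(c,310,228.3,.102)).round(1))
print('rim sides',box(onz(c,235.7,232,.102)).round(1),box(onz(c,330.3,232,.102)).round(1)); print(box(get_obs()['ee_pos']).round(1))
```

```text
near rim [-55.9  46.3 102. ] near foot [-55.6  46.1  46. ] [-55.8  31.1 102. ] [-55.9  59.6 102. ]
rim sides [-53.9  24.2 102. ] [-54.1  69.3 102. ]
[-27.5  47.7 104. ]
```

The cup stands upright (rim and foot both at box x = -55.7, centre (-32.7, 46.6) mm in the box frame). I'll regrasp it centred, lift and carry it over the large pocket.

```bash
python3 -m jog '[60,0.0065,-0.0014,0.0012,0, 60,0,0,0,0, 40,0,0,0,0, 40,0,0,0,0, 40,0,0,0,0, 40,0,0,0,0, 40,0,0,-0.02,0, 40,-0.0205,-0.0145,0,0, 40,-0.0204,0,0,0, 40,0,0,0.01,0, 40,0,0,0,0]' 15
python3 - <<'E'
from h import *
print(box(get_obs()['ee_pos']).round(1)); c=get_calibration('wrist'); w=snapshot('wrist'); save('w16',w); g=cv2.cvtColor(w,cv2.COLOR_RGB2GRAY)
for u in (265,282,298): print(u,g[180:245,u].tolist())
for r in (222,): print(r,g[r,205:365:2].tolist())
E
```

```text
time: 17.73
ee_pos: [0.5166, -0.2051, 0.1092]
orientation: [0.148, -3.136, -0.001]
ft_force: [-0.4, -0.1, -1.1]
width: 0.0458
grip_force: 15.0
[ -1.6  35.9 109.2]
265 [46, 47, 46, 44, 45, 46, 43, 44, 45, 43, 46, 45, 48, 43, 45, 47, 44, 44, 44, 44, 42, 56, 109, 143, 143, 140, 138, 139, 148, 177, 186, 185, 185, 185, 185, 186, 185, 183, 186, 185, 184, 184, 186, 185, 184, 185, 184, 185, 184, 184, 186, 185, 184, 184, 185, 186, 185, 183, 183, 184, 186, 184, 188, 221, 244]
282 [46, 48, 48, 47, 48, 46, 46, 47, 48, 46, 45, 45, 45, 46, 45, 46, 46, 46, 48, 43, 38, 55, 108, 144, 143, 141, 139, 140, 149, 178, 186, 186, 186, 184, 184, 186, 186, 183, 185, 184, 184, 184, 184, 185, 183, 184, 185, 185, 183, 183, 185, 184, 185, 185, 186, 183, 185, 184, 186, 186, 184, 184, 188, 222, 243]
298 [50, 47, 45, 48, 48, 47, 44, 45, 47, 47, 48, 48, 47, 47, 46, 47, 47, 46, 47, 48, 42, 55, 108, 144, 143, 140, 140, 139, 147, 176, 185, 185, 185, 185, 184, 186, 183, 185, 185, 184, 184, 185, 186, 185, 185, 183, 184, 184, 184, 184, 185, 184, 184, 184, 185, 185, 184, 185, 186, 184, 185, 184, 188, 220, 244]
222 [222, 222, 228, 119, 43, 47, 45, 43, 46, 43, 44, 46, 44, 44, 45, 43, 46, 44, 58, 190, 186, 183, 186, 186, 183, 184, 184, 186, 185, 184, 186, 185, 184, 184, 186, 185, 186, 184, 185, 185, 184, 185, 185, 184, 184, 185, 185, 185, 186, 184, 184, 183, 185, 187, 186, 184, 185, 185, 187, 87, 43, 48, 44, 46, 46, 42, 44, 43, 93, 104, 103, 104, 101, 101, 102, 103, 103, 103, 102, 104]
```

Run:
```python
from h import *
c=get_calibration('wrist'); w=cv2.cvtColor(cv2.imread('pics/w16.png'),cv2.COLOR_BGR2GRAY)
print('pocket rim?',box(onz(c,282,201.5,.046)).round(1),'cup foot',box(onz(c,282,208.5,.052)).round(1),'cup rim',box(onz(c,282,242.5,.108)).round(1))
for r in (203,205,207,212): print(r,w[r,220:345].tolist())
```

```text
pocket rim? [-26.   34.3  46. ] cup foot [-22.9  34.3  52. ] cup rim [-22.8  34.3 108. ]
203 [47, 44, 46, 45, 48, 47, 47, 47, 46, 45, 47, 44, 47, 45, 47, 47, 46, 46, 49, 49, 46, 47, 42, 38, 39, 32, 32, 31, 27, 32, 57, 117, 145, 145, 143, 143, 143, 144, 143, 142, 144, 145, 143, 142, 142, 143, 144, 143, 143, 143, 144, 144, 145, 143, 141, 144, 142, 142, 145, 143, 145, 141, 144, 144, 145, 144, 145, 144, 143, 145, 143, 143, 142, 143, 144, 143, 142, 145, 144, 144, 144, 142, 145, 143, 143, 144, 142, 143, 144, 143, 143, 142, 147, 147, 111, 41, 29, 28, 31, 36, 33, 40, 39, 45, 48, 43, 46, 47, 49, 47, 48, 45, 49, 47, 47, 47, 48, 48, 49, 45, 49, 66, 96, 106, 104]
205 [44, 43, 44, 44, 46, 44, 42, 46, 46, 46, 44, 47, 45, 45, 45, 45, 44, 49, 47, 47, 47, 48, 44, 41, 38, 36, 32, 31, 31, 28, 55, 115, 143, 142, 140, 138, 140, 141, 139, 140, 140, 139, 139, 139, 141, 140, 140, 139, 141, 140, 140, 141, 139, 141, 139, 142, 141, 141, 140, 141, 140, 138, 141, 140, 139, 141, 141, 140, 140, 140, 140, 141, 142, 138, 139, 140, 139, 141, 140, 141, 141, 140, 138, 140, 140, 140, 142, 141, 141, 140, 141, 141, 144, 1
[... 582 characters left out ...]
 33, 31, 32, 31, 33, 39, 40, 42, 49, 47, 45, 48, 46, 48, 47, 49, 48, 48, 46, 46, 45, 46, 49, 43, 48, 75, 99, 105, 103]
212 [45, 47, 43, 45, 46, 44, 43, 45, 44, 44, 43, 43, 44, 45, 46, 44, 43, 44, 48, 46, 45, 47, 42, 37, 32, 79, 154, 188, 186, 186, 186, 184, 185, 184, 185, 182, 184, 185, 185, 185, 185, 185, 185, 186, 185, 185, 185, 185, 184, 186, 185, 185, 184, 183, 185, 188, 185, 184, 185, 186, 183, 188, 186, 185, 185, 184, 185, 184, 185, 185, 184, 185, 185, 184, 184, 184, 184, 186, 185, 185, 185, 184, 185, 184, 185, 184, 184, 185, 185, 186, 184, 184, 185, 185, 184, 186, 186, 189, 166, 102, 39, 35, 38, 45, 46, 46, 48, 48, 46, 48, 45, 46, 45, 47, 48, 46, 48, 42, 44, 46, 49, 87, 103, 105, 102]
```

Clearances are even: 3.1 mm to the pocket front rim, and about 3 px at both sides. I'll lower and release.

```bash
python3 -m jog '[40,0,0,0.01,0, 40,0,0,0.012,0, 40,0,0,0.012,0, 40,0,0,0.011,0, 40,0,0,0,0]'; python3 -m jog '[60,0,0,0,0, 60,0,0,0,0, 60,0,0,0,0, 60,0,0,-0.02,0, 60,0,0,-0.04,0, 60,0,0,-0.04,0, 60,0,0,0,0]'
python3 - <<'E'
from h import *
print(box(get_obs()['ee_pos']).round(1)); c=get_calibration('wrist'); w=snapshot('wrist'); save('w17',w); g=cv2.cvtColor(w,cv2.COLOR_RGB2GRAY)
m=cv2.inRange(g[120:284,215:355],225,255)
q=max(cv2.findContours(m,0,2)[0],key=cv2.contourArea)+np.array([215,120]); x,y,ww,hh=cv2.boundingRect(q); print(x,y,ww,hh)
for a,b in ((x,y),(x+ww,y),(x,y+hh),(x+ww,y+hh)): print(box(onz(c,a-.5,b-.5,.064)).round(1))
E
```

```text
time: 18.4
ee_pos: [0.5171, -0.2056, 0.0733]
orientation: [0.147, -3.137, -0.001]
ft_force: [-0.3, 0.5, -0.2]
width: 0.0459
grip_force: 15.0
time: 19.27
ee_pos: [0.5194, -0.2065, 0.1577]
orientation: [-0.147, 3.133, -0.003]
ft_force: [-0.1, -0.4, -1.4]
width: 0.0604
grip_force: 0.0
[  1.1  34.3 157.7]
255 191 59 55
[-22.9  11.4  64. ]
[-23.   56.7  64. ]
[23.2 10.2 64. ]
[23.  58.2 64. ]
```

The cup is seated: its rim lies at ±23 mm by 11–57 mm in the box frame on the 64 mm plane. Next is the nut.

```bash
python3 -m jog '[60,-0.0043,0.0508,0,0, 60,-0.0043,0.0508,0,0, 60,-0.0043,0.0508,0,0, 60,-0.0043,0.0508,0,0, 60,-0.0043,0.0508,0,0, 60,-0.0043,0.0508,0,0, 60,0,0,0,0.0487, 60,0,0,0,0.0487, 60,0,0,0,0.0487, 60,0,0,0,0]'
cat > nut.py <<'E'
from h import *
c=get_calibration('wrist'); o=get_obs(); w=snapshot('wrist'); save('w18',w); print(o['ee_pos'].round(4))
u,v=proj(c,(.5172,.0382,.036)); print('pred px',round(u),round(v)); u,v=int(u),int(v)
g=cv2.cvtColor(w,cv2.COLOR_RGB2GRAY); k=30; sub=g[v-k:v+k,u-k:u+k]; t,m=cv2.threshold(sub,0,255,cv2.THRESH_OTSU); 
q=max(cv2.findContours(cv2.inRange(sub,225,255),0,2)[0],key=cv2.contourArea)+np.array([u-k,v-k]); p=cv2.approxPolyDP(cv2.convexHull(q),3,True)[:,0]
N=np.array([onz(c,*x,.036)[:2] for x in p]); C=(N.min(0)+N.max(0))/2; print(p.tolist()); M=N.mean(0); print('centre',M.round(4),C.round(4)); e=N-M; print((np.linalg.norm(e,axis=1)*1e3).round(1),(np.degrees(np.arctan2(e[:,1],e[:,0]))%60).round(1))
E
python3 nut.py
```

```text
time: 20.58
ee_pos: [0.5149, 0.039, 0.1538]
orientation: [-0.568, -3.089, 0.001]
ft_force: [-0.5, -0.7, 0.5]
width: 0.0602
grip_force: 0.0
[0.5149 0.039  0.1538]
pred px 284 214
[[301, 208], [302, 223], [286, 232], [267, 224], [268, 216]]
centre [0.5236 0.0366] [0.5242 0.0374]
[18.2 15.3 10.7 15.9 15.3] [48.8  1.1 45.2 20.5 52.8]
```

Run:
```python
from h import *
w=cv2.imread('pics/w18.png'); cv2.imwrite('pics/c6.png',cv2.resize(w[170:260,224:344],(800,600),interpolation=cv2.INTER_CUBIC))
```

```text
(no output)
```

View pics/c6.png

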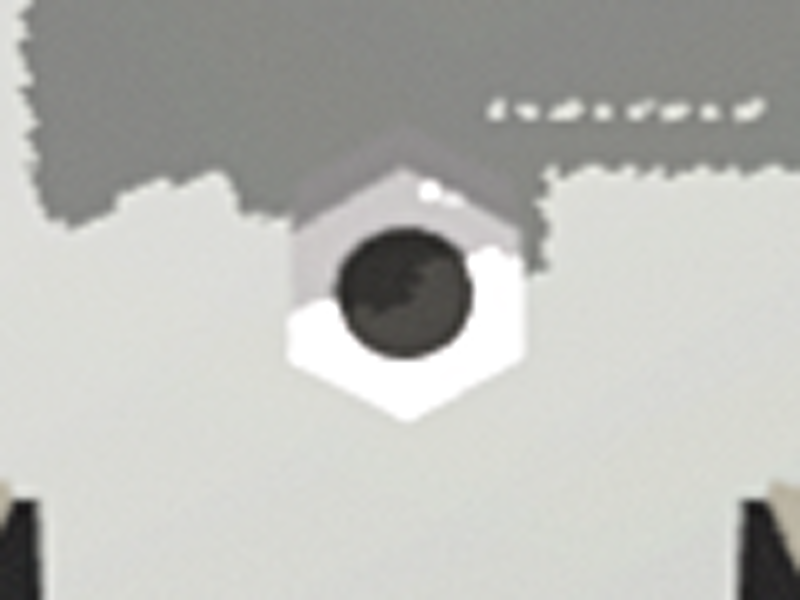

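The nut's flats are square to the fingers and its centre (285,214) is where predicted. I'll grasp it.

```bash
python3 -m jog '[60,-0.003,0,0.04,0, 60,0,0,0.04,0, 60,0,0,0.035,0, 60,0,0,0.016,0, 60,0,0,0,0, 25,0,0,0,0, 25,0,0,0,0, 25,0,0,0,0, 25,0,0,0,0, 25,0,0,0,0, 25,0,0,0,0, 25,0,0,-0.03,0, 25,0,0,-0.05,0, 25,0,0,-0.04,0, 25,0,0,0,0]' 30
```

```text
time: 22.5
ee_pos: [0.5189, 0.0382, 0.1473]
orientation: [0.569, 3.086, 0.003]
ft_force: [-0.8, -1.3, -2.5]
width: 0.0297
grip_force: 30.0
```

```bash
python3 -m jog '[25,-0.01825,-0.0455,0,0, 25,-0.01825,-0.0455,0,0, 25,-0.01825,-0.0455,0,0, 25,-0.01825,-0.0455,0,0, 25,-0.01825,-0.0455,0,0, 25,-0.01825,-0.0455,0,0, 25,-0.01825,-0.0455,0,0, 25,-0.01825,-0.0455,0,0, 25,0,0,0,0.0592, 25,0,0,0,0.0592, 25,0,0,0,0.0592, 25,0,0,0,0.0592, 25,0,0,0,0.0592, 25,0,0,0,0.0592, 25,0,0,0,0]'
python3 - <<'E'
from h import *
o=get_obs(); p=o['ee_pos']; Rm=R.from_rotvec(o['orientation']).as_matrix(); d=np.array([.5248,-.2753,p[2]])-p; print(box(p).round(1),'tool y ang',np.degrees(np.arctan2(Rm[1,1],Rm[0,1])).round(1),'need tool units',(Rm.T@d/.8).round(4), 'q7',o['q'][6].round(2))
E
```

```text
time: 24.38
ee_pos: [0.5221, -0.2751, 0.1439]
orientation: [-2.116, -2.319, 0.003]
ft_force: [-0.5, 0.1, -0.7]
width: 0.0295
grip_force: 30.0
[ -2.5 -34.4 143.9] tool y ang 5.2 need tool units [-0.0005  0.0033 -0.    ] q7 0.88
```

```bash
python3 -m jog '[25,0,0.0033,0.03,0, 25,0,0,0.03,0, 25,0,0,0.018,0, 25,0,0,0.0096,0, 25,0,0,0,0]'; python3 -m jog '[50,0,0,0,0, 50,0,0,0,0, 50,0,0,0,0, 50,0,0,-0.03,0, 50,0,0,-0.05,0, 50,0,0,-0.05,0, 50,0,0,0,0]'
python3 - <<'E'
from h import *
c=get_calibration('wrist'); w=snapshot('wrist'); save('w19',w); o=get_obs(); print(box(o['ee_pos']).round(1)); t=snapshot('top'); ct=get_calibration('top'); save('t2',t)
for n,cc,im in (('wrist',c,w),('top',ct,t)):
    for z in (.03,.034,.046):
        u,v=proj(cc,(.5248,-.2753,z)); print(n,z,round(u,1),round(v,1))
u,v=map(int,proj(c,(.5248,-.2753,.034))); g=cv2.cvtColor(w,cv2.COLOR_RGB2GRAY)
for r in range(v-20,v+21,3): print(r,g[r,u-24:u+25:2].tolist())
E
```

```text
time: 25.0
ee_pos: [0.5252, -0.2755, 0.0751]
orientation: [-2.118, -2.319, 0.0]
ft_force: [0.3, 0.1, -1.1]
width: 0.0297
grip_force: 30.0
time: 25.88
ee_pos: [0.527, -0.2766, 0.1826]
orientation: [2.116, 2.315, 0.003]
ft_force: [0.3, -0.2, -0.5]
width: 0.05
grip_force: 0.0
[  1.4 -35.3 180.7]
wrist 0.03 279.2 197.1
wrist 0.034 279.2 198.2
wrist 0.046 279.1 201.7
top 0.03 409.7 233.1
top 0.034 410.2 232.9
top 0.046 411.9 232.4
178 [44, 42, 44, 42, 39, 39, 41, 39, 43, 39, 40, 41, 42, 41, 39, 38, 40, 38, 40, 41, 41, 40, 41, 45, 41]
181 [41, 36, 26, 165, 223, 133, 130, 133, 132, 137, 134, 133, 174, 243, 137, 137, 139, 137, 133, 147, 220, 152, 74, 27, 38]
184 [78, 50, 27, 168, 225, 130, 135, 137, 133, 143, 237, 255, 255, 255, 255, 255, 185, 133, 139, 147, 208, 136, 74, 30, 40]
187 [74, 54, 24, 158, 215, 128, 136, 198, 255, 255, 255, 255, 255, 255, 255, 255, 255, 255, 247, 156, 149, 133, 69, 32, 43]
190 [77, 50, 25, 152, 202, 246, 255, 255, 255, 255, 255, 255, 172, 134, 205, 255, 255, 255, 255, 255, 255, 155, 66, 31, 44]
193 [75, 54, 25, 148, 190, 249, 255, 255, 255, 255, 67, 68, 74, 71, 7
[... 264 characters left out ...]
7, 58, 36, 65]
202 [72, 61, 31, 81, 173, 251, 255, 255, 255, 80, 73, 74, 72, 72, 73, 75, 62, 211, 255, 255, 255, 150, 60, 36, 65]
205 [72, 61, 33, 59, 128, 246, 255, 255, 255, 255, 105, 62, 70, 71, 68, 66, 203, 255, 255, 255, 255, 148, 57, 33, 66]
208 [73, 62, 38, 58, 133, 174, 255, 255, 255, 255, 255, 255, 255, 255, 255, 255, 255, 255, 255, 255, 255, 147, 57, 38, 67]
211 [70, 64, 39, 32, 35, 31, 26, 38, 155, 255, 255, 255, 255, 255, 255, 255, 255, 255, 96, 23, 23, 23, 32, 35, 67]
214 [73, 64, 41, 29, 29, 31, 31, 29, 26, 16, 55, 213, 255, 255, 255, 166, 35, 25, 30, 34, 31, 28, 31, 39, 68]
217 [74, 63, 42, 32, 31, 28, 30, 34, 29, 29, 28, 25, 17, 26, 21, 27, 32, 33, 35, 30, 32, 34, 33, 40, 64]
```

The nut lies flat in the pocket: a 32 px hexagon around (279,198), which is 30 mm at 34 mm height. Next is the adaptor.

```bash
python3 -m jog '[50,0.0483,0.0046,0,0, 50,0.0483,0.0046,0,0, 50,0.0483,0.0046,0,0, 50,0.0483,0.0046,0,0, 50,0.0483,0.0046,0,0, 50,0.0483,0.0046,0,0, 50,0.0483,0.0046,0,0, 50,0.0483,0.0046,0,0, 50,0.0483,0.0046,0,0, 50,0.0483,0.0046,0,0, 50,0.0483,0.0046,0.02,0, 50,0,0,0,0]'
python3 - <<'E'
from h import *
o=get_obs(); c=get_calibration('wrist'); w=snapshot('wrist'); save('w20',w); p=o['ee_pos']; print(p.round(4))
u,v=proj(c,(.529,.150,.044)); print('pred',round(u),round(v)); h=cv2.cvtColor(w,cv2.COLOR_RGB2HSV)
m=cv2.inRange(h,(8,60,60),(35,255,255)); m[284:]=0; q=max(cv2.findContours(m,0,2)[0],key=cv2.contourArea); x,y,ww,hh=cv2.boundingRect(q); print(x,y,ww,hh)
Rm=R.from_rotvec(o['orientation']).as_matrix(); print('tool x',Rm[:,0].round(3))
s=w[max(0,y-6):y+hh+6,x-6:x+ww+6]; g=cv2.cvtColor(s,cv2.COLOR_RGB2GRAY)
C=cv2.HoughCircles(cv2.resize(g,None,fx=4,fy=4,interpolation=cv2.INTER_CUBIC),cv2.HOUGH_GRADIENT,1,20,param1=80,param2=15,minRadius=12,maxRadius=70); print(None if C is None else C[0][:5].round(0).tolist(), 'off',x-6,max(0,y-6))
cv2.imwrite('pics/c7.png',cv2.resize(s[:,:,::-1],None,fx=6,fy=6,interpolation=cv2.INTER_CUBIC))
E
```

```text
time: 27.48
ee_pos: [0.5257, 0.1552, 0.1608]
orientation: [-2.111, -2.323, 0.005]
ft_force: [-0.3, -0.9, -0.3]
width: 0.0497
grip_force: 0.0
[0.5257 0.1552 0.1608]
pred 286 216
274 193 24 31
tool x [-0.096  0.995 -0.   ]
[[66.0, 88.0, 43.0], [72.0, 112.0, 19.0]] off 268 187
```

The top hole is at (286,215), 1 px from the prediction, so the adaptor is at (0.529, 0.151). I'll grasp its narrow part.

```bash
python3 -m jog '[50,-0.0054,0.0036,0.03,0, 50,0,0,0.045,0, 50,0,0,0.035,0, 50,0,0,0.0198,0, 50,0,0,0,0, 12,0,0,0,0, 12,0,0,0,0, 12,0,0,0,0, 12,0,0,0,0, 12,0,0,0,0, 12,0,0,0,0, 12,0,0,0,0]' 20
python3 - <<'E'
from h import *
p=get_obs()['ee_pos']; print(p.round(4), (np.array([.5185,-.2063])-p[:2]).round(4))
E
```

```text
time: 29.02
ee_pos: [0.531, 0.1476, 0.0597]
orientation: [2.119, 2.319, 0.001]
ft_force: [-1.6, -0.4, 5.2]
width: 0.0173
grip_force: 20.0
[0.531  0.1476 0.0597] [-0.0125 -0.3539]
```

```bash
python3 -m jog '[12,0,0,-0.03,0, 12,0,0,-0.05,0, 12,0,0,-0.05,0, 12,-0.0443,-0.0058,0,0, 12,-0.0443,-0.0058,0,0, 12,-0.0443,-0.0058,0,0, 12,-0.0443,-0.0058,0,0, 12,-0.0443,-0.0058,0,0, 12,-0.0443,-0.0058,0,0, 12,-0.0443,-0.0058,0,0, 12,-0.0443,-0.0058,0,0, 12,-0.0443,-0.0058,0,0, 12,-0.0443,-0.0058,0,0, 12,0,0,0,0, 12,0,0,0,0]'
python3 - <<'E'
from h import *
o=get_obs(); c=get_calibration('wrist'); w=snapshot('wrist'); save('w21',w); print(box(o['ee_pos']).round(1),o['width']); h=cv2.cvtColor(w,cv2.COLOR_RGB2HSV)
m=cv2.inRange(h,(8,70,60),(35,255,255)); m[310:]=0; m[:,:240]=0; m[:,325:]=0
for q in cv2.findContours(m,0,2)[0]:
    if cv2.contourArea(q)>40: x,y,a,b=cv2.boundingRect(q); print(x,y,a,b,box(onz(c,x,y,o['ee_pos'][2]-.045)).round(1),box(onz(c,x+a,y,o['ee_pos'][2]-.045)).round(1))
Rm=R.from_rotvec(o['orientation']).as_matrix(); d=np.array([.5185,-.2063,0])-o['ee_pos']; d[2]=0; print((Rm.T@d/.8).round(4))
E
```

```text
time: 30.9
ee_pos: [0.5163, -0.209, 0.1631]
orientation: [-2.119, -2.318, -0.0]
ft_force: [-1.0, 0.2, -1.2]
width: 0.017
grip_force: 19.9
[ -2.3  32.  163.1] 0.01702274944712482
313 273 10 37 [ 18.   11.  118.1] [ 24.7  11.  118.1]
242 273 10 37 [-28.8  11.  118.1] [-22.2  11.  118.1]
263 219 37 55 [-14.1  48.7 118.1] [  8.9  48.7 118.1]
[0.0032 0.0031 0.    ]
```

The adaptor is held: blob (263–300, 219–274), base about 22 mm wide at box (-2.6, 37.5) mm. I'll centre it, lower it just above the cup mouth and release.

```bash
python3 -m jog '[12,-0.0031,0.0035,0.03,0, 12,0,0,0.03,0, 12,0,0,0.02,0, 12,0,0,0.0085,0, 12,0,0,0,0, 12,0,0,0,0]'; python3 -m jog '[40,0,0,0,0, 40,0,0,0,0, 40,0,0,0,0, 40,0,0,-0.03,0, 40,0,0,-0.05,0, 40,0,0,-0.05,0, 40,0,0,0,0, 40,0,0,0,0]'
python3 - <<'E'
from h import *
o=get_obs(); c=get_calibration('wrist'); w=snapshot('wrist'); save('w22',w); print(box(o['ee_pos']).round(1)); h=cv2.cvtColor(w,cv2.COLOR_RGB2HSV); g=cv2.cvtColor(w,cv2.COLOR_RGB2GRAY)
m=cv2.inRange(h,(8,70,60),(35,255,255)); m[320:]=0; m[:,:200]=0; m[:,360:]=0
for q in cv2.findContours(m,0,2)[0]:
    if cv2.contourArea(q)>40: x,y,a,b=cv2.boundingRect(q); print('brass',x,y,a,b,[box(onz(c,x+a/2,y+b/2,z)).round(1).tolist() for z in (.012,.03,.046)])
k=cv2.inRange(g,225,255); k[290:]=0; k[:,:225]=0; k[:,340:]=0; k[:150]=0
q=max(cv2.findContours(k,0,2)[0],key=cv2.contourArea); x,y,a,b=cv2.boundingRect(q); print('cup rim',x,y,a,b,box(onz(c,x-.5,y-.5,.064)).round(1),box(onz(c,x+a-.5,y+b-.5,.064)).round(1))
for n in ('top','scene'):
    t=snapshot(n); hh=cv2.cvtColor(t,cv2.COLOR_RGB2HSV); ct=get_calibration(n); u,v=map(int,proj(ct,(.5185,-.2063,.035))); s=cv2.inRange(hh[v-20:v+20,u-20:u+20],(10,100,50),(35,255,255)); print(n,'brass px near cup',int((s>0).sum()))
E
```

```text
time: 31.7
ee_pos: [0.5199, -0.212, 0.0933]
orientation: [2.119, 2.318, 0.001]
ft_force: [0.6, 0.6, 0.1]
width: 0.0173
grip_force: 19.9
time: 32.7
ee_pos: [0.5193, -0.2115, 0.1963]
orientation: [-2.119, -2.319, -0.0]
ft_force: [-0.3, -0.0, -0.4]
width: 0.0397
grip_force: 0.0
[  0.5  29.3 196.3]
brass 349 273 11 47 [[88.0, -102.2, 12.0], [83.0, -90.2, 30.0], [78.6, -79.6, 46.0]]
brass 201 273 15 47 [[-89.3, -101.9, 12.0], [-84.2, -90.0, 30.0], [-79.6, -79.4, 46.0]]
brass 276 190 12 12 [[0.3, 24.0, 12.0], [0.3, 28.7, 30.0], [0.3, 32.9, 46.0]]
brass 272 180 20 16 [[0.3, 32.9, 12.0], [0.3, 37.1, 30.0], [0.3, 40.9, 46.0]]
cup rim 256 175 52 50 [-23.1  57.5  64. ] [24.1 10.2 64. ]
top brass px near cup 91
scene brass px near cup 40
```

The brass adaptor is inside the cup on its axis, standing at about (0.3, 33) mm against a pocket centre of (0, 35). The cup rim is unchanged at ±23 mm and the gripper is clear. Handing in.

```bash
python3 -c "from station import hand_in; print(hand_in())"
```

```text
the job is handed in; nothing more can be done
None
```

I handed the job in at about 33 s, with the cup upright and fully seated in the large pocket, the nut flat in the small pocket and the brass adaptor standing in the cup. The cameras confirmed this before hand-in. I planned no contact with the bystanders but didn't re-measure them at the end, and the hand-in gave no verdict.

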